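# Break down a pile of milk samples and start each one's test

## Robot

A 7-joint arm with a two-finger parallel gripper is mounted at the origin on a cart in front of the work surface, level with it; the furniture and walls round the work are solid. World frame = base frame: x ahead of the robot, y to its left, z up, the work surface at z = 0. Lengths are in mm, angles in degrees, forces in N, time in s.
With the tool pointing down it reaches from about 350 to 900 mm from the base axis. Payload 8.1 kg.
Tool frame: the origin (TCP) lies at the very end of the fingers, on their centre line; the grasp point (between the pads) lies ctrl.pinch_z behind it (ctrl.pinch_z is the distance from the TCP to the grasp point, in mm); z points along the fingers, y is the direction in which the jaws open and shut (so a half turn about z gives the same grasp; the last joint's range is limited). The gripper opens to 92 mm and grips with 3 to 60 N. Pads are 19 mm wide; open, the fingers measure 130 mm over their backs; the gripper's body (75 mm by 190 mm) begins 47 mm behind the grasp point.
Start: joints at [-79.504, 24.895, 1.432, 90.138, -0.665, 64.973, -4.303], TCP at [176.23, 599.654, 226.742] pointing down, gripper open.
Joint ranges: [-149.89, 149.89], [-25.12, 119.58], [-72.63, 75.52], [4.76, 147.25], [-75.54, 255.54], [6.69, 114.76], [-157.13, 157.13]. Speed limits (degrees/s): [127.2, 127.2, 172.46, 172.46, 180, 180, 180].

## Interface

Orientations are given as [roll, pitch, yaw] about the fixed x, y, z axes, in that order (R = Rz(yaw) Ry(pitch) Rx(roll)).
In Python, from cell import ctrl, camera, camera_params, job, spot_in, regions_of gives the robot as it stands.
- The arm moves only by the tool drive_tool, never from a script. Its argument "deltas" is a list of rows, each an object with "fingers": the opening, from 0 (shut) to 1 (fully open); "xyz": the shift along the tool's x, y, z in m, a list of three; "spin": the turn about the tool's z in units of 8 degrees (1.0 is 8 degrees). A call has 1 to 20 rows; each row shifts and turns the pose as measured when the row begins, along the tool's axes as they then stand; what a row does not reach is not made up. A row lasts 1/10 s, in which the tool goes at most 50 mm and 8.59 degrees, less where a joint would pass 70% of its speed; a pose out of reach is approached as far as the arm can. A call is refused whole if a number of a shift passes 0.05 or a number of a turn 1, either way. A call with a gripper value outside its range is refused whole. The fingers move at their own pace and stop on an object; the grip force is fixed at half the most. Time passes only in rows, so rows that do not move let the fingers close. It gives the time, the measured TCP pose, the force and the opening at its end, in the units of the state.
- ctrl.get_state(): the state, without advancing time (a new reading comes with each control period).
- camera(name): name is "scene" or "side" or "wrist"; returns the picture (384x512x3 uint8, red, green, blue); there is no depth.
- camera_params(name): a dict with "K" (3x3 intrinsics, pixels), "cam_to_world" (4x4, takes a point from camera to world coordinates). Camera axes: x right, y up, looking along -z (the intrinsics and any distortion apply to the point x, -y, -z); pixel columns grow to the right and rows downward; lengths in mm; the calibration is good to about 2 mm. The wrist camera is an equidistant fisheye: a pixel r from the principal point sees the ray r / f radians off the axis. A picture is of the moment at which its call begins: read the wrist's pose just before it. camera_params takes no time and is no camera call; for the wrist camera it gives the pose at the moment of the call.
- job.job_done(): hands the job in, once; it reports no verdict.
Trained networks look in the newest picture that a camera, given by its name, has taken for a name from the list of things; names that differ only in an ending like _2 or _b are one class to them, and where a whole thing is asked for, a point or a joint stands for the part that bears it (a point fixed in the world has none). Each returns a list of dicts, best first, with "confidence" (0 to 1); they miss things now and then, are a little off and sometimes report something else, mostly with a low value. They report only what shows in the picture. A call takes as long as a camera call. They do not tell look-alikes from the thing itself.
- spot_in(name, camera): "extent" ([centre column, centre row, width, height] in pixels, round what is visible of it).
- regions_of(name, camera): "mask" (384x512 bool, what is visible of it) and "extent" ([centre column, centre row, width, height] in pixels, round what is visible of it).
The state is a dict: "time_s": time; "joint_pos": joint angles; "joint_velocities": joint speeds; "effort": joint torques, N m; "position": TCP position; "tool_rot": TCP orientation; "wrist_force": force on the tool from outside, world axes, zero at the start; "ft_torque": the same for the moment, N m; "finger_gap": opening from 0.0 (shut) to 1.0 (fully open).
Only numpy, scipy, OpenCV 4.12 (cv2) and the standard library are available. Lean on these libraries where they do the work, as an engineer would, in place of code of your own. Each camera call takes 0.05 s, during which the arm holds its last target. There are 200 camera calls.

## Task

The delivered milk samples stand in a pile on the small metal tray. Take the pile apart and set each where its test begins: the white-capped vial into the empty well of the cold block, the green-lidded cup in the middle of the stirrer's white plate, the grey-lidded cup fully down in the heater's well, and the blue-lidded cup in the middle of the balance pan. Keep every container upright, set it down rather than dropping it, and leave the amber dropper bottle standing where it is.

Things in the scene. Friction and masses are not known exactly. Their poses are not given: they have to be found in the camera images.
- cup_grey_mid (a point): Sample cup, 58 mm high, 20 to 45 g: white tub, 42 mm across at the foot, 52 mm below the lid; dark grey snap lid, 55 mm across, the top 8 mm: grasp there. Point: its centre, 29 mm above the foot; z: its upright axis. At the start at the bottom of the pile, on the tray's 3 mm floor. The two bottom cups' centres are 66 mm apart: close the fingers across the line joining them.
- cup_blue_mid (a point): Sample cup, 58 mm high, 20 to 45 g: white tub, 42 mm across at the foot, 52 mm below the lid; blue snap lid, 55 mm across, the top 8 mm: grasp there. Point: its centre, 29 mm above the foot; z: its upright axis. At the start at the bottom of the pile, on the tray's 3 mm floor. The two bottom cups' centres are 66 mm apart: close the fingers across the line joining them.
- cup_green_mid (a point): Sample cup, 58 mm high, 20 to 45 g: white tub, 42 mm across at the foot, 52 mm below the lid; green snap lid, 55 mm across, the top 8 mm: grasp there. Point: its centre, 29 mm above the foot; z: its upright axis. At the start it stands midway on the lids of the two bottom cups, with the vial on its own lid.
- vial_mid (a point): Glass sample vial with a white screw cap, 22 mm across, 48 mm high (cap: the top 10 mm), 14 to 28 g. Point: its centre, 24 mm above the foot; z: its upright axis. At the start it stands on top of the pile, on the green lid.
- heater_well (a point): Middle of the floor of the round well in the heater, a white box 130 x 105 mm with a display at its front (-x) and a square aluminium insert, 80 mm wide, on top. Well 50 mm across, mouth bevelled, 20 mm deep; the insert's top is the highest part, 72 mm above the worktop. A seated cup stands out by 38 mm. z up. Fixed.
- balance_pan (a point): Middle of the upper face of the balance's round steel pan, 88 mm across, 43 mm above the worktop and the highest part; below it a grey box 130 x 105 mm with a display at its front (-x). z up. Fixed; the pan does not give.
- stirrer_plate (a point): Middle of the upper face of the magnetic stirrer's round white plate, 90 mm across, 51 mm above the worktop and the highest part; below it a blue box 130 x 105 mm with a black knob on its front (-x). z up. Fixed.
- cold_well (a point): Middle of the floor of the empty well of the cold block, a dark block 52 mm (x) by 134 mm (y), its top 38 mm above the worktop: three wells along y, 46 mm apart, the outer two taken by fixed vials rising 30 mm above it. Well 25 mm across, mouth bevelled, 18 mm deep. z up. Close the fingers along x, across the row, to clear the neighbours. Fixed.
- dropper_mid (a point): Amber dropper bottle with a black cap, 35 mm across, 85 mm high, loose; point: its centre, 42 mm above the foot. A bystander, to be left standing.
Not all that is in view belongs to the job. There is more than one size of the part that bears cup_blue_mid; the job needs the larger.

How it is judged (in metres and radians):
At the end, for the whole second after the job is handed in: Vial on the floor of the cold block's middle well (within 6 mm of its middle), grey cup on the floor of the heater's well (8 mm), blue cup on the balance pan and green cup on the stirrer plate (12 mm from the middle); each at its resting height within 4 mm, upright within 5 degrees, at rest (horizontal distance between cup_grey_mid and heater_well below 0.008 m and z of cup_grey_mid in the frame of heater_well between 0.025 and 0.033 m and angle between each of cup_grey_mid, cup_blue_mid, cup_green_mid, vial_mid's own z axis and vertical below 0.09 rad and linear speed of each of cup_grey, cup_blue, cup_green, vial below 0.02 m/s and horizontal distance between cup_blue_mid and balance_pan below 0.012 m and z of cup_blue_mid in the frame of balance_pan between 0.025 and 0.033 m and horizontal distance between cup_green_mid and stirrer_plate below 0.012 m and z of cup_green_mid in the frame of stirrer_plate between 0.025 and 0.033 m and horizontal distance between vial_mid and cold_well below 0.006 m and z of vial_mid in the frame of cold_well between 0.02 and 0.028 m); the robot touches nothing.
It fails at once if a cup or the vial is tipped by more than about 35 degrees (angle between any of cup_grey_mid, cup_blue_mid, cup_green_mid, vial_mid's own z axis and vertical above 0.6 rad).
It fails at once if a cup or the vial is dropped or slammed onto its place (more than 0.7 m/s in the last 2 cm) ((distance between cup_grey_mid and heater_well below 0.049 m and linear speed of cup_grey above 0.7 m/s) or (distance between cup_blue_mid and balance_pan below 0.049 m and linear speed of cup_blue above 0.7 m/s) or (distance between cup_green_mid and stirrer_plate below 0.049 m and linear speed of cup_green above 0.7 m/s) or (distance between vial_mid and cold_well below 0.044 m and linear speed of vial above 0.7 m/s)).
It fails at once if the amber dropper bottle is knocked over or pushed more than 3 cm (angle between dropper_mid's own z axis and vertical above 0.35 rad or distance of dropper_mid from where it was at the start of the episode above 0.03 m).
It also fails if it takes over 128 s, if anything falls off the work surface, if the arm or the gripper's body presses on something with over 40 N, if the wrist force passes 120 N, or if a joint passes its speed limit or range.

## Working session

There is one attempt and no reset: what is moved stays moved. The work goes in short steps, Python scripts to look and compute and a tool call to move; the robot and the scene stay as the last step left them, time stands still between calls to the robot, and variables do not carry over. Pictures are saved under pics/ and viewed, about 12 in all and at most 16, crops included, and the job is handed in when it is done.

Besides the shell and the picture viewer there is one more tool, called after "Request:" as name(argument=value, ...) on one line, values as JSON. drive_tool: Moves the arm, as the interface text tells. Its arguments: {"type":"object","properties":{"deltas":{"type":"array","items":{"type":"object","properties":{"fingers":{"type":"number"},"xyz":{"type":"array","items":{"type":"number"}},"spin":{"type":"number"}}}}},"required":["deltas"]}

```bash
ls; mkdir -p pics; python3 - <<'E'
from cell import ctrl,camera,camera_params,spot_in
import cv2,numpy as np
s=ctrl.get_state();print({k:s[k] for k in('time_s','position','tool_rot','finger_gap','wrist_force')},ctrl.pinch_z)
for c in('scene','side','wrist'):
    im=camera(c);cv2.imwrite(f'pics/{c}0.png',im[:,:,::-1]);p=camera_params(c)
    print(c,np.round(p['K'],1).tolist(),np.round(p['cam_to_world'],3).tolist(),[k for k in p])
a=[cv2.imread(f'pics/{c}0.png') for c in('scene','side')]
cv2.imwrite('pics/both0.png',cv2.resize(np.vstack(a),None,fx=.78,fy=.78))
E
```

```text
pics
{'time_s': 0.0, 'position': array([176.10962895, 599.13871403, 225.95515246]), 'tool_rot': array([-1.79911432e+02,  7.21309572e-03,  1.63621620e+02]), 'finger_gap': 0.9991109187285186, 'wrist_force': array([ 0.14072866,  0.25690691, -0.14152425])} 18.8
scene [[478.5, 0.0, 246.6], [0.0, 478.5, 191.7], [0.0, 0.0, 1.0]] [[-0.63, 0.369, -0.683, -483.361], [-0.776, -0.269, 0.571, 831.247], [0.027, 0.89, 0.455, 782.721], [0.0, 0.0, 0.0, 1.0]] ['K', 'cam_to_world']
side [[373.4, 0.0, 254.4], [0.0, 373.4, 187.7], [0.0, 0.0, 1.0]] [[0.908, 0.163, -0.387, 119.782], [-0.419, 0.378, -0.825, -972.197], [0.012, 0.911, 0.412, 574.569], [0.0, 0.0, 0.0, 1.0]] ['K', 'cam_to_world']
wrist [[297.3, 0.0, 253.8], [0.0, 297.3, 196.3], [0.0, 0.0, 1.0]] [[0.283, -0.927, -0.246, 110.388], [0.959, 0.272, 0.075, 619.118], [-0.002, -0.257, 0.966, 383.581], [0.0, 0.0, 0.0, 1.0]] ['K', 'cam_to_world']
```

View pics/scene0.png

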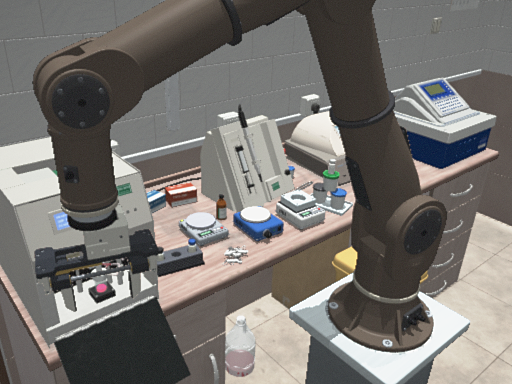

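View pics/side0.png

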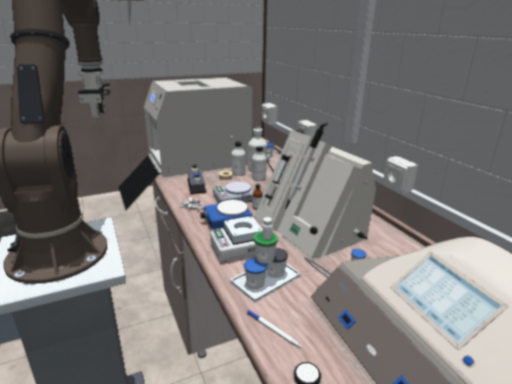

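```bash
cat > h.py <<'E'
from cell import ctrl,camera,camera_params,spot_in,regions_of
import cv2,numpy as np
from scipy.optimize import least_squares
def ray(p,cam,uv):
    K,T=p['K'],p['cam_to_world'];x=(uv[0]-K[0,2])/K[0,0];y=(uv[1]-K[1,2])/K[1,1]
    if cam=='wrist':
        r=np.hypot(x,y);s=np.sin(r)/r if r>1e-9 else 1.;d=np.array([x*s,-y*s,-np.cos(r)])
    else:d=np.array([x,-y,-1.])
    return T[:3,3],T[:3,:3]@d
def at_z(p,cam,uv,z):
    o,d=ray(p,cam,uv);return o+d*(z-o[2])/d[2]
def proj(p,cam,X):
    K,T=p['K'],p['cam_to_world'];c=(np.atleast_2d(X)-T[:3,3])@T[:3,:3];x,y,z=c[:,0],-c[:,1],-c[:,2]
    if cam=='wrist':
        r=np.hypot(x,y);k=np.arctan2(r,z)/np.maximum(r,1e-9);a,b=x*k,y*k
    else:a,b=x/z,y/z
    return np.c_[a*K[0,0]+K[0,2],b*K[1,1]+K[1,2]]
def tri(rays):
    A=0;b=0
    for o,d in rays:
        d=d/np.linalg.norm(d);M=np.eye(3)-np.outer(d,d);A=A+M;b=b+M@o
    X=np.linalg.solve(A,b);return X,[round(float(np.linalg.norm(np.cross(X-o,d/np.linalg.norm(d)))),1) for o,d in rays]
E
python3 - <<'E'
from h import *
N='cup_grey_mid cup_blue_mid cup_green_mid vial_mid dropper_mid heater_well balance_pan stirrer_plate cold_well'.split()
for c in('scene','side','wrist'):
    for n in N:
        print(c,n,[(round(float(d['confidence']),2),np.round(d['extent']).astype(int).tolist()) for d in spot_in(n,c)][:3])
E
```

```text
scene cup_grey_mid [(0.76, [320, 190, 15, 21])]
scene cup_blue_mid [(0.48, [338, 199, 19, 22])]
scene cup_green_mid [(0.65, [330, 179, 16, 21])]
scene vial_mid [(0.66, [333, 164, 9, 15])]
scene dropper_mid [(0.58, [220, 207, 11, 27])]
scene heater_well [(0.88, [300, 210, 50, 41]), (0.31, [330, 180, 12, 21])]
scene balance_pan [(0.63, [203, 228, 52, 33])]
scene stirrer_plate [(0.75, [258, 224, 52, 35]), (0.74, [321, 193, 15, 22])]
scene cold_well [(0.32, [338, 199, 18, 21])]
side cup_grey_mid [(0.68, [277, 263, 20, 31])]
side cup_blue_mid [(0.75, [255, 273, 24, 30])]
side cup_green_mid [(0.59, [267, 247, 24, 35])]
side vial_mid [(0.6, [266, 229, 10, 24])]
side dropper_mid [(0.65, [260, 197, 12, 26])]
side heater_well [(0.68, [236, 240, 49, 42])]
side balance_pan [(0.62, [278, 264, 23, 30]), (0.6, [234, 194, 48, 24])]
side stirrer_plate [(0.73, [226, 215, 50, 29]), (0.67, [278, 265, 23, 29])]
side cold_well [(0.66, [197, 180, 20, 28]), (0.57, [255, 273, 24, 32])]
wrist cup_grey_mid []
wrist cup_blue_mid []
wrist cup_green_mid []
wrist vial_mid []
wrist dropper_mid []
wrist heater_well []
wrist balance_pan []
wrist stirrer_plate []
wrist cold_well []
```

```bash
python3 - <<'E'
from h import *
P={c:camera_params(c) for c in('scene','side','wrist')}
S={'grey':((320,190),(277,263)),'blue':((338,199),(255,273)),'green':((330,179),(267,247)),'vial':((333,164),(266,229)),'dropper':((220,207),(260,197)),
'balpan':((202,220),(238,188)),'stirplate':((257,215),(232,208)),'heaterwell':((297,200),(241,228)),'cold':((180,258),(197,180))}
for k,(a,b) in S.items():
    X,e=tri([ray(P['scene'],'scene',a),ray(P['side'],'side',b)]);print(k,np.round(X),e)
for n,c,uv in(('smallblue','scene',(291,170)),('smallblue','side',(358,253)),('door','scene',(120,340)),('beads','scene',(236,254))):
    print(n,np.round(at_z(P[c],c,uv,30 )))
w=cv2.imread('pics/wrist0.png')
a=cv2.resize(cv2.imread('pics/scene0.png')[140:300,120:380],None,fx=3,fy=3,interpolation=cv2.INTER_CUBIC);cv2.imwrite('pics/crop1.png',a)
E
```

```text
grey [ 492. -316.   37.] [2.2, 2.2]
blue [ 424. -329.   32.] [3.0, 3.0]
green [ 459. -321.   92.] [0.1, 0.1]
vial [ 455. -325.  146.] [2.6, 2.6]
dropper [609.  30.  35.] [2.1, 2.1]
balpan [571. 125.  36.] [0.6, 0.6]
stirplate [488. -23.  44.] [2.7, 2.7]
heaterwell [ 458. -168.   61.] [0.1, 0.1]
cold [464. 274.  22.] [4.9, 4.9]
smallblue [ 687. -364.   30.]
smallblue [ 705. -356.   30.]
door [267. 544.  30.]
beads [371. 149.  30.]
```

View pics/wrist0.png

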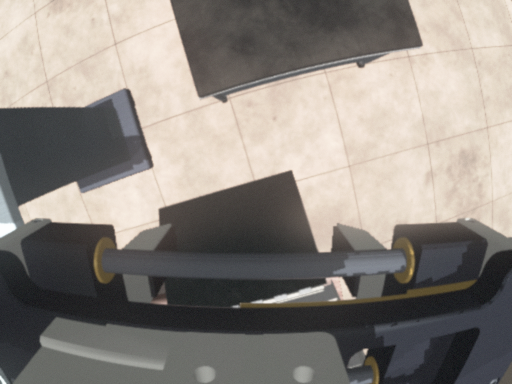

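View pics/crop1.png

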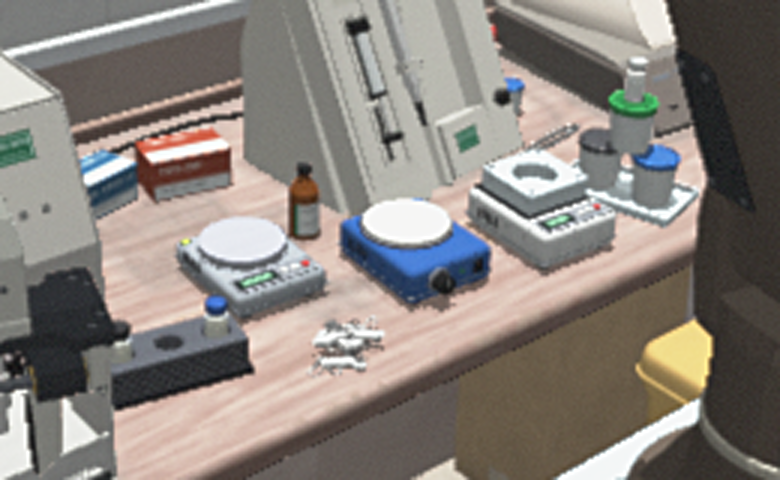

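Request:
drive_tool(deltas=[{"fingers": 0.9,"xyz": [-0.012,-0.04,-0.02],"spin": 0},{"fingers": 0.9,"xyz": [-0.012,-0.04,-0.02],"spin": 0},{"fingers": 0.9,"xyz": [-0.012,-0.04,-0.02],"spin": 0},{"fingers": 0.9,"xyz": [-0.012,-0.04,-0.02],"spin": 0},{"fingers": 0.9,"xyz": [-0.012,-0.04,-0.02],"spin": 0},{"fingers": 0.9,"xyz": [-0.012,-0.04,-0.02],"spin": 0},{"fingers": 0.9,"xyz": [-0.034,-0.02,0],"spin": 1},{"fingers": 0.9,"xyz": [-0.03,-0.026,0],"spin": 1},{"fingers": 0.9,"xyz": [-0.026,-0.03,0],"spin": 1},{"fingers": 0.9,"xyz": [-0.02,-0.03,0],"spin": 1}])

```text
time_s: 2.5
position: [223.3, 198.7, 349.8]
tool_rot: [179.9, -0.1, 130.9]
wrist_force: [0.7, -0.3, 0.8]
finger_gap: 0.898
```

Request:
drive_tool(deltas=[{"fingers": 0.9,"xyz": [-0.026,0.03,0],"spin": 1},{"fingers": 0.9,"xyz": [-0.022,0.034,0],"spin": 1},{"fingers": 0.9,"xyz": [-0.017,0.036,0],"spin": 1},{"fingers": 0.9,"xyz": [-0.012,0.038,0],"spin": 1},{"fingers": 0.9,"xyz": [0,0,0],"spin": 1},{"fingers": 0.9,"xyz": [0,0,0],"spin": 1},{"fingers": 0.9,"xyz": [0,0,0],"spin": 1},{"fingers": 0.9,"xyz": [0,0,0],"spin": 1},{"fingers": 0.9,"xyz": [0,0,0],"spin": 1},{"fingers": 0.9,"xyz": [0,0,0],"spin": 1},{"fingers": 0.9,"xyz": [0,0,0],"spin": 1},{"fingers": 0.9,"xyz": [0,0,0],"spin": 1},{"fingers": 0.9,"xyz": [0,0,0],"spin": 1},{"fingers": 0.9,"xyz": [0,0,0],"spin": 1},{"fingers": 0.9,"xyz": [0,0,0],"spin": 1},{"fingers": 0.9,"xyz": [0,0,0],"spin": 1}])

```text
time_s: 4.1
position: [389.3, 188.5, 353.7]
tool_rot: [-179.3, -0.4, -3.0]
wrist_force: [0.4, -0.3, 0.1]
finger_gap: 0.898
```

```bash
python3 - <<'E'
from h import *
s=ctrl.get_state();print(s['position'],s['tool_rot'],s['joint_pos'])
p=camera_params('wrist');im=camera('wrist');cv2.imwrite('pics/w1.png',im[:,:,::-1]);np.savez('pics/w1.npz',**p)
print(p['cam_to_world'].round(2).tolist())
E
```

```text
[389.25422342 188.47653472 353.73160439] [-179.28711981   -0.44858133   -2.96192735] [ -53.23883539   -0.30748277   20.79549117  104.57592704   -0.21955967
   74.93300341 -125.34637911]
[[-0.05, 0.97, 0.25, 457.82], [-1.0, -0.05, -0.02, 183.09], [-0.01, -0.25, 0.97, 511.7], [0.0, 0.0, 0.0, 1.0]]
```

View pics/w1.png

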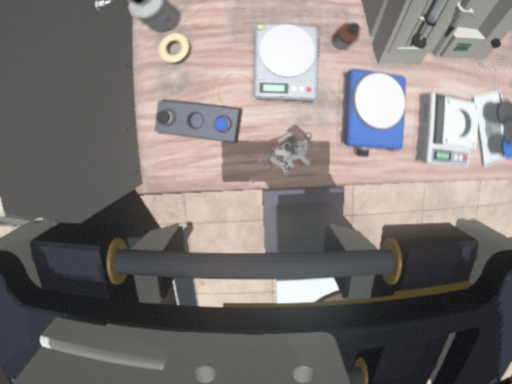

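Request:
drive_tool(deltas=[{"fingers": 0.9,"xyz": [0.0,0.05,0]},{"fingers": 0.9,"xyz": [0.0,0.05,0]},{"fingers": 0.9,"xyz": [0.0,0.05,0]},{"fingers": 0.9,"xyz": [0.0,0.05,0]},{"fingers": 0.9,"xyz": [0.0,0.05,0]},{"fingers": 0.9,"xyz": [0.0,0.05,0]},{"fingers": 0.9,"xyz": [0.0,0.05,0]},{"fingers": 0.9,"xyz": [0.0,0.05,0]},{"fingers": 0.9,"xyz": [0.0,0.05,0]},{"fingers": 0.9,"xyz": [0.0,0,0]}])

```text
$.deltas[0]: bad value
```

```bash
python3 - <<'E'
from h import *
s=ctrl.get_state();print(s['position'],s['tool_rot'],s['joint_pos'].round(0))
p=camera_params('wrist');im=camera('wrist');cv2.imwrite('pics/w2.png',im[:,:,::-1]);np.savez('pics/w2.npz',**p)
for n in 'cup_grey_mid cup_blue_mid cup_green_mid vial_mid dropper_mid heater_well stirrer_plate'.split():
    print(n,[(round(float(d['confidence']),2),np.round(d['extent']).astype(int).tolist()) for d in spot_in(n,'wrist')][:3])
# stations from w1: filled blobs by flood fill
q=np.load('pics/w1.npz');b=cv2.GaussianBlur(cv2.imread('pics/w1.png'),(3,3),0)
for n,uv,z in(('pan',(288,50),43),('plate',(380,100),51),('bluevial',(222,124),68),('whitevial',(166,117),68),('well',(196,120),38),('hole',(459,124),72)):
    m=np.zeros((386,514),np.uint8);cv2.floodFill(b.copy(),m,uv,0,(12,)*3,(12,)*3,4|(255<<8)|cv2.FLOODFILL_MASK_ONLY|cv2.FLOODFILL_FIXED_RANGE)
    m=m[1:-1,1:-1];c=max(cv2.findContours(m,0,1)[0],key=cv2.contourArea);(x,y),(w,h),_=cv2.fitEllipse(c) if len(c)>4 else ((0,0),(0,0),0)
    print(n,(round(x,1),round(y,1)),round(w,1),round(h,1),at_z(q,'wrist',(x,y),z).round(1),'seed',at_z(q,'wrist',uv,z).round(1))
E
```

```text
[389.28423426 188.38945766 353.73278109] [-179.28557677   -0.44280025   -3.50948029] [ -53.   -0.   21.  105.   -0.   75. -126.]
cup_grey_mid [(0.84, [497, 108, 30, 29])]
cup_blue_mid [(0.76, [500, 142, 24, 26])]
cup_green_mid [(0.69, [508, 126, 8, 25]), (0.6, [500, 139, 24, 26]), (0.53, [372, 113, 64, 87])]
vial_mid [(0.42, [342, 36, 30, 27])]
dropper_mid [(0.74, [342, 37, 33, 28]), (0.46, [506, 126, 11, 25])]
heater_well [(0.66, [448, 123, 61, 77])]
stirrer_plate [(0.89, [374, 112, 68, 85])]
pan (286.7, 50.2) 49.1 53.9 [569.2 131.2  43. ] seed [569.4 129.1  43. ]
plate (379.7, 100.3) 46.1 51.9 [488.1 -16.6  51. ] seed [488.6 -17.2  51. ]
bluevial (220.7, 123.6) 8.0 8.9 [456.6 237.4  68. ] seed [455.8 235.5  68. ]
whitevial (162.9, 117.0) 10.3 12.2 [474.5 326.2  68. ] seed [473.9 321.2  68. ]
well (196.9, 120.4) 10.0 11.2 [464.6 279.2  38. ] seed [465.4 280.6  38. ]
hole (470.6, 123.3) 54.3 62.7 [ 457.7 -194.6   72. ] seed [ 455.  -166.1   72. ]
```

View pics/w2.png

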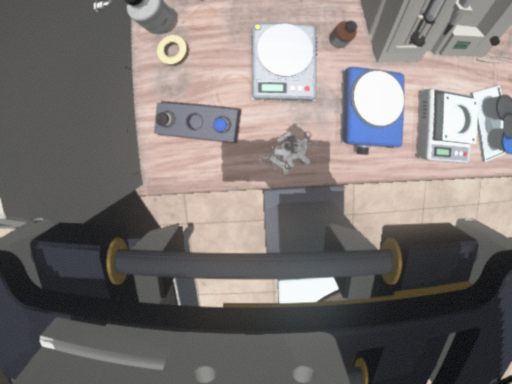

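Request:
drive_tool(deltas=[{"fingers": 0.9,"xyz": [0.0,0.05,0],"spin": 0},{"fingers": 0.9,"xyz": [0.0,0.05,0],"spin": 0},{"fingers": 0.9,"xyz": [0.0,0.05,0],"spin": 0},{"fingers": 0.9,"xyz": [0.0,0.05,0],"spin": 0},{"fingers": 0.9,"xyz": [0.0,0.05,0],"spin": 0},{"fingers": 0.9,"xyz": [0.0,0.05,0],"spin": 0},{"fingers": 0.9,"xyz": [0.0,0.05,0],"spin": 0},{"fingers": 0.9,"xyz": [0.0,0.05,0],"spin": 0},{"fingers": 0.9,"xyz": [0.0,0.05,0],"spin": 0},{"fingers": 0.9,"xyz": [0.0,0,0],"spin": 0},{"fingers": 0.9,"xyz": [0.0,0,0],"spin": 0}])

```text
time_s: 5.65
position: [371.2, -265.9, 349.4]
tool_rot: [-179.4, -0.9, -1.5]
wrist_force: [0.0, -0.1, -0.1]
finger_gap: 0.898
```

```bash
python3 - <<'E'
from h import *
s=ctrl.get_state();print(s['position'],s['tool_rot'],s['joint_pos'].round(0))
p=camera_params('wrist');im=camera('wrist');cv2.imwrite('pics/w3.png',im[:,:,::-1]);np.savez('pics/w3.npz',**p)
for n in 'cup_grey_mid cup_blue_mid cup_green_mid vial_mid dropper_mid heater_well stirrer_plate'.split():
    print(n,[(round(float(d['confidence']),2),np.round(d['extent']).astype(int).tolist()) for d in spot_in(n,'wrist')][:3])
E
```

```text
[ 371.19975512 -265.93625568  349.3696277 ] [-179.42029261   -0.88317322   -1.52160391] [-30.   2.  64. 104.  -3.  75. -57.]
cup_grey_mid [(0.58, [284, 86, 33, 34])]
cup_blue_mid [(0.88, [297, 135, 36, 30])]
cup_green_mid [(0.62, [292, 109, 43, 42])]
vial_mid [(0.53, [295, 107, 24, 19])]
dropper_mid [(0.84, [84, 50, 37, 25])]
heater_well [(0.94, [198, 120, 67, 82]), (0.7, [297, 133, 38, 28]), (0.35, [83, 50, 38, 23])]
stirrer_plate [(0.77, [113, 117, 57, 85])]
```

View pics/w3.png

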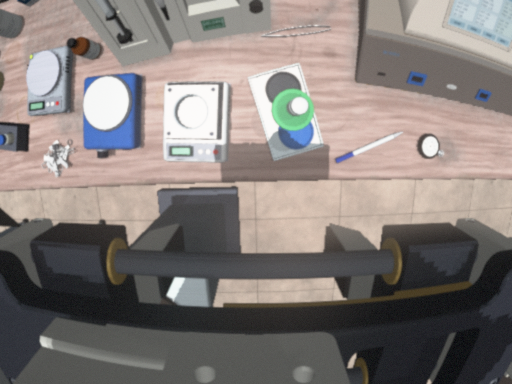

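```bash
cat >> h.py <<'E'
def blob(im,uv,tol=14):
    b=cv2.GaussianBlur(im,(3,3),0);m=np.zeros((386,514),np.uint8)
    cv2.floodFill(b.copy(),m,tuple(uv),0,(tol,)*3,(tol,)*3,4|(255<<8)|cv2.FLOODFILL_MASK_ONLY|cv2.FLOODFILL_FIXED_RANGE)
    c=max(cv2.findContours(m[1:-1,1:-1],0,1)[0],key=cv2.contourArea);return c
def disc(p,cam,c,z):
    """centre, radius (world, plane z) of a blob contour lying in plane z"""
    W=np.array([at_z(p,cam,q,z)[:2] for q in cv2.convexHull(c)[:,0].astype(float)])
    f=least_squares(lambda v:np.hypot(*(W-v[:2]).T)-v[2],[*W.mean(0),20],loss='soft_l1');return f.x.round(1),round(float(np.abs(f.fun).mean()),2)
def delta(dx,dy,yaw):
    a=np.radians(yaw);return round(dx*np.cos(a)+dy*np.sin(a),1),round(dx*np.sin(a)-dy*np.cos(a),1)
E
python3 - <<'E'
from h import *
p=dict(np.load('pics/w3.npz'));im=cv2.imread('pics/w3.png')
for n,uv,z in(('vial',(297,102),167),('hole',(193,113),72),('plate',(107,103),51),('pan',(46,73),43)):
    for t in(8,14,22):
        c=blob(im,uv,t);print(n,t,cv2.contourArea(c),*disc(p,'wrist',c,z))
g=((im[:,:,1]>im[:,:,2].astype(int)+40)&(im[:,:,1]>im[:,:,0].astype(int)+25)).astype(np.uint8)
c=max(cv2.findContours(g,0,1)[0],key=cv2.contourArea);print('green',disc(p,'wrist',c,119))
P=camera_params('scene')
for n,X in(('vialtop',(470,-325,167)),):print(proj(p,'wrist',X))
big=cv2.resize(im[50:180,140:340],(800,520),interpolation=cv2.INTER_CUBIC);cv2.imwrite('pics/crop2.png',big)
E
```

```text
vial 8 124.0 [ 458.4 -318.2    7.6] 0.15
vial 14 142.0 [ 458.5 -318.3    8.1] 0.15
vial 22 160.5 [ 458.5 -318.3    8.6] 0.08
hole 8 2348.0 [ 460.6 -170.3   47.9] 3.32
hole 14 2646.5 [ 465.4 -179.6   55.2] 5.43
hole 22 2922.0 [ 457.2 -177.6   61.8] 2.85
plate 8 1597.0 [490.3 -18.9  41.9] 0.17
plate 14 1641.0 [490.3 -18.8  42.5] 0.11
plate 22 1690.5 [490.3 -18.8  43.1] 0.13
pan 8 909.0 [571.  130.5  40.3] 0.43
pan 14 953.0 [571.  130.9  41.2] 0.5
pan 22 996.5 [571.  131.2  42.3] 0.51
green (array([ 456.1, -316.2,   27.4]), 0.14)
[[304.78609689  95.20492448]]
```

View pics/crop2.png

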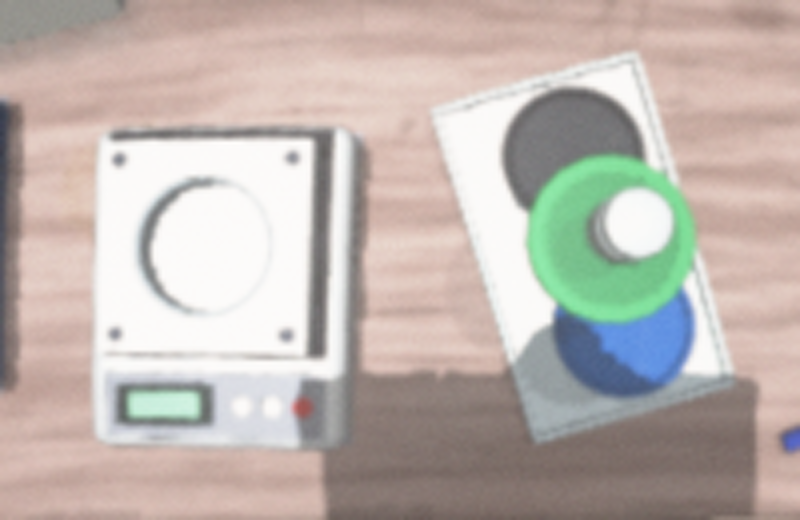

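Request:
drive_tool(deltas=[{"fingers": 0.7,"xyz": [0.044,0.026,0],"spin": 0},{"fingers": 0.7,"xyz": [0.044,0.026,0],"spin": 0},{"fingers": 0.7,"xyz": [0,0,0],"spin": -1},{"fingers": 0.7,"xyz": [0,0,0],"spin": -1},{"fingers": 0.7,"xyz": [0,0,0],"spin": -1},{"fingers": 0.7,"xyz": [0,0,0],"spin": -1},{"fingers": 0.7,"xyz": [0,0,0],"spin": -1},{"fingers": 0.7,"xyz": [0,0,0],"spin": -1},{"fingers": 0.7,"xyz": [0,0,0],"spin": -1},{"fingers": 0.7,"xyz": [0,0,0],"spin": -1},{"fingers": 0.7,"xyz": [0,0,0],"spin": -1},{"fingers": 0.7,"xyz": [0,0,0],"spin": -1},{"fingers": 0.7,"xyz": [0,0,0],"spin": -1},{"fingers": 0.6,"xyz": [0,0,0],"spin": -0.4},{"fingers": 0.6,"xyz": [0,0,0],"spin": 0}])

```text
time_s: 7.55
position: [454.4, -302.7, 344.6]
tool_rot: [179.5, -1.2, 94.6]
wrist_force: [0.8, 0.0, -0.0]
finger_gap: 0.613
```

```bash
cat > st.py <<'E'
from h import *
import sys
s=ctrl.get_state();P=s['position'];Y=s['tool_rot'][2];print(s['time_s'],P.round(1),s['tool_rot'].round(2),'j',s['joint_pos'].round(0),'gap',round(s['finger_gap'],3),'F',s['wrist_force'].round(1))
if len(sys.argv)>2:
    x,y=map(float,sys.argv[1:3]);print('tool dx,dy mm',delta(x-P[0],y-P[1],Y))
E
python3 st.py 458.5 -318
python3 - <<'E'
from h import *
p=dict(np.load('pics/w3.npz'))
print(at_z(p,'wrist',(283,88.75),61),at_z(p,'wrist',(296.2,131),61),at_z(p,'wrist',(191.5,111.25),72))
E
```

```text
7.55 [ 454.4 -302.7  344.6] [179.53  -1.21  94.59] j [ -3.  15.  42.  92. -11.  77.  45.] gap 0.613 F [ 0.8  0.  -0. ]
tool dx,dy mm (np.float64(-15.6), np.float64(2.8))
[ 489.47973157 -309.82842965   61.        ] [ 425.43625017 -328.36417244   61.        ] [ 460.06946189 -174.12652558   72.        ]
```

Request:
drive_tool(deltas=[{"fingers": 0.6,"xyz": [-0.016,0.003,0.02],"spin": 0.6},{"fingers": 0.6,"xyz": [0,0,0.04],"spin": 0},{"fingers": 0.6,"xyz": [0,0,0.04],"spin": 0},{"fingers": 0.6,"xyz": [0,0,0.03],"spin": 0},{"fingers": 0.6,"xyz": [0,0,0.01],"spin": 0},{"fingers": 0.6,"xyz": [0,0,0],"spin": 0}])

```text
time_s: 8.15
position: [462.7, -314.4, 201.7]
tool_rot: [179.4, -1.2, 89.2]
wrist_force: [0.2, -0.3, -0.2]
finger_gap: 0.599
```

```bash
python3 st.py 458.5 -318
```

```text
8.15 [ 462.7 -314.4  201.7] [179.39  -1.18  89.18] j [  1.  23.  40. 104. -18.  60.  47.] gap 0.599 F [ 0.2 -0.3 -0.2]
tool dx,dy mm (np.float64(-3.6), np.float64(-4.2))
```

Request:
drive_tool(deltas=[{"fingers": 0.6,"xyz": [-0.005,-0.005,0],"spin": 0},{"fingers": 0.6,"xyz": [0,0,0.03],"spin": 0},{"fingers": 0.6,"xyz": [0,0,0.03],"spin": 0},{"fingers": 0.6,"xyz": [0,0,0],"spin": 0}])

```text
time_s: 8.55
position: [461.5, -322.0, 147.0]
tool_rot: [178.8, -0.9, 89.1]
wrist_force: [0.0, 0.0, -0.1]
finger_gap: 0.599
```

```bash
python3 st.py 458.5 -318
```

```text
8.55 [ 461.5 -322.   147. ] [178.84  -0.89  89.14] j [  3.  27.  38. 107. -22.  53.  51.] gap 0.599 F [ 0.   0.  -0.1]
tool dx,dy mm (np.float64(3.9), np.float64(-3.0))
```

Request:
drive_tool(deltas=[{"fingers": 0.6,"xyz": [0.003,-0.003,0.005],"spin": 0},{"fingers": 0.5,"xyz": [0,0,0],"spin": 0}])

```text
time_s: 8.75
position: [459.4, -320.4, 145.1]
tool_rot: [178.6, -0.8, 89.1]
wrist_force: [-0.1, 0.4, -0.7]
finger_gap: 0.557
```

```bash
python3 st.py 458.5 -318; python3 - <<'E'
from h import *
for c in('side','scene'):
    im=camera(c);print(c,im.shape)
    r=dict(side=(200,300,210,330),scene=(120,220,270,380))[c];cv2.imwrite(f'pics/v_{c}.png',cv2.resize(im[r[0]:r[1],r[2]:r[3],::-1],None,fx=4,fy=4,interpolation=cv2.INTER_CUBIC))
E
```

```text
8.75 [ 459.4 -320.4  145.1] [178.65  -0.78  89.07] j [  3.  26.  38. 108. -22.  52.  51.] gap 0.557 F [-0.1  0.4 -0.7]
tool dx,dy mm (np.float64(2.4), np.float64(-0.9))
side (384, 512, 3)
scene (384, 512, 3)
```

View pics/v_side.png

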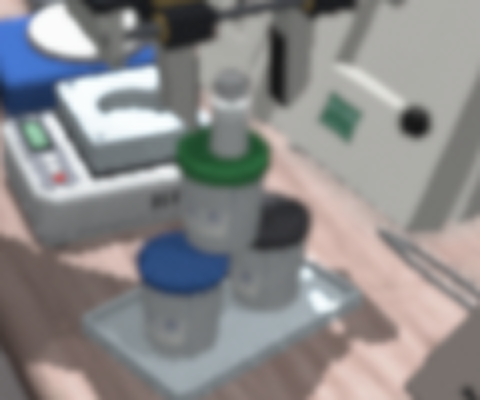

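Request:
drive_tool(deltas=[{"fingers": 0.4,"xyz": [0.002,-0.001,0.003],"spin": 0},{"fingers": 0.3,"xyz": [0,0,0],"spin": 0},{"fingers": 0.27,"xyz": [0,0,0],"spin": 0},{"fingers": 0.2,"xyz": [0,0,0],"spin": 0},{"fingers": 0.0,"xyz": [0,0,0],"spin": 0},{"fingers": 0.0,"xyz": [0,0,0],"spin": 0},{"fingers": 0.0,"xyz": [0,0,0],"spin": 0}])

```text
time_s: 9.55
position: [460.4, -319.5, 144.8]
tool_rot: [178.4, -0.6, 89.1]
wrist_force: [-0.2, -0.7, -0.5]
finger_gap: 0.224
```

Request:
drive_tool(deltas=[{"fingers": 0,"xyz": [0,0,-0.02],"spin": 0},{"fingers": 0,"xyz": [0,0,-0.04],"spin": 0},{"fingers": 0,"xyz": [0,0,-0.04],"spin": 0},{"fingers": 0,"xyz": [0.02,0,-0.02],"spin": 0},{"fingers": 0,"xyz": [0.04,0,0],"spin": 0},{"fingers": 0,"xyz": [0.05,0,0],"spin": 0},{"fingers": 0,"xyz": [0.05,0,0],"spin": 0},{"fingers": 0,"xyz": [0.05,0,0],"spin": 0},{"fingers": 0,"xyz": [0.05,0,0],"spin": 0},{"fingers": 0,"xyz": [0.05,0,0],"spin": 0},{"fingers": 0,"xyz": [0.05,0,0],"spin": 0},{"fingers": 0,"xyz": [0.05,0,0],"spin": 0}])

```text
time_s: 10.75
position: [464.3, 86.4, 274.3]
tool_rot: [178.2, -0.5, 88.2]
wrist_force: [0.6, 0.5, -0.6]
finger_gap: 0.222
```

Request:
drive_tool(deltas=[{"fingers": 0,"xyz": [0.04,0,0.02],"spin": 0},{"fingers": 0,"xyz": [0.03,0,0.02],"spin": 0},{"fingers": 0,"xyz": [0,0,0],"spin": 0},{"fingers": 0,"xyz": [0,0,0],"spin": 0}])

```text
time_s: 11.15
position: [466.7, 168.0, 234.1]
tool_rot: [178.1, -0.7, 88.9]
wrist_force: [0.2, 0.2, -0.5]
finger_gap: 0.221
```

```bash
python3 st.py 465 279; python3 - <<'E'
from h import *
p=camera_params('wrist');im=camera('wrist');cv2.imwrite('pics/w4.png',im[:,:,::-1]);np.savez('pics/w4.npz',**p)
print(proj(p,'wrist',[465,279,38]),p['cam_to_world'][:3,3])
E
```

```text
11.15 [466.7 168.  234.1] [178.12  -0.7   88.86] j [-48.  11.  26. 110.  -6.  58. -21.] gap 0.221 F [ 0.2  0.2 -0.5]
tool dx,dy mm (np.float64(110.9), np.float64(-3.9))
[[244.70017262  85.73150488]] [463.54298165 235.5640627  392.33790478]
```

View pics/w4.png

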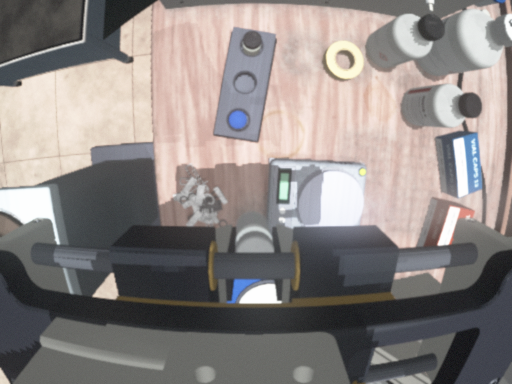

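```bash
python3 - <<'E'
from h import *
p=dict(np.load('pics/w4.npz'));im=cv2.imread('pics/w4.png')
for n,uv,z in(('well',(244,84),38),('blue',(238,120),68),('dark',(251,42),68)):
    for t in(10,18,26):
        c=blob(im,uv,t);print(n,t,cv2.contourArea(c),*disc(p,'wrist',c,z),cv2.boundingRect(c))
# dark block top: brightness, line fits through rotated rect
hsv=cv2.cvtColor(im,cv2.COLOR_BGR2HSV);m=((hsv[:,:,2]<125)&(hsv[:,:,1]<90)).astype(np.uint8)
m[:, :200]=0;m[:,290:]=0;m[150:]=0
c=max(cv2.findContours(m,0,1)[0],key=cv2.contourArea);r=cv2.minAreaRect(c);print(r)
W=np.array([at_z(p,'wrist',q,38)[:2] for q in cv2.boxPoints(r)]);print(W.round(1),W.mean(0))
print('vial top pred',proj(p,'wrist',[466.7,168+1.5,234+23]))
a=cv2.resize(im[20:150,195:295],None,fx=4,fy=4,interpolation=cv2.INTER_CUBIC);b=cv2.resize(im[190:300,200:310],None,fx=4,fy=4,interpolation=cv2.INTER_CUBIC)
b=cv2.copyMakeBorder(b,0,520-440,0,0,0);cv2.imwrite('pics/crop3.png',np.hstack([a,b])[:, :800])
E
```

```text
well 10 170.0 [464.2 281.8   9.1] 0.33 (236, 76, 17, 15)
well 18 195.5 [464.3 281.6   9.7] 0.23 (236, 76, 17, 16)
well 26 3967.0 [468.4 283.   67.5] 4.34 (215, 27, 62, 113)
blue 10 106.5 [456.  239.4   6.7] 0.19 (232, 113, 12, 13)
blue 18 144.5 [456.1 239.    7.7] 0.12 (231, 112, 14, 15)
blue 26 166.0 [456.3 239.1   8.2] 0.06 (230, 112, 16, 15)
dark 10 199.0 [473.4 327.5  10. ] 0.3 (242, 32, 20, 15)
dark 18 238.5 [473.4 327.7  10.3] 0.25 (242, 31, 20, 18)
dark 26 267.0 [473.3 327.   11.2] 0.96 (240, 31, 23, 18)
((251.0, 39.5), (17.0, 22.0), 90.0)
[[460.7 347.7]
 [486.9 347.3]
 [486.3 325.3]
 [460.4 325.7]] [473.58620375 336.4999846 ]
vial top pred [[254.30716095 256.80486569]]
```

View pics/crop3.png

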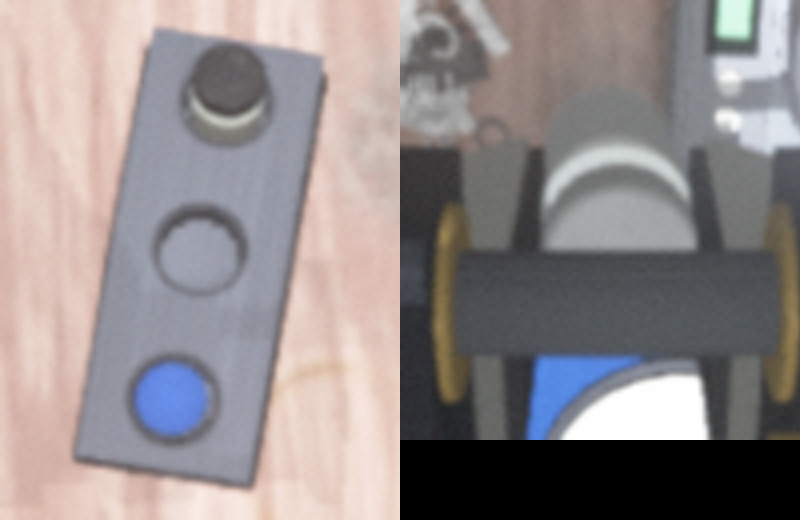

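```bash
python3 - <<'E'
from h import *
p=dict(np.load('pics/w4.npz'));im=cv2.imread('pics/w4.png')
for o in(-1.5,0,1.5,3,4.5):
    Y=168+o
    print(o,'cap top front',proj(p,'wrist',[466.6,Y+11,256.5])[0].round(1),'cap bottom front',proj(p,'wrist',[466.6,Y+11,246.5])[0].round(1),'foot front',proj(p,'wrist',[466.6,Y+10.5,208.4])[0].round(1))
g=cv2.cvtColor(im,cv2.COLOR_BGR2GRAY);print([(r,int(g[r,252:257].mean())) for r in range(204,254)])
print(at_z(p,'wrist',(244.9,82.25),38))
E
```

```text
-1.5 cap top front [253.7 241.9] cap bottom front [253.1 234.5] foot front [251.4 213.5]
0 cap top front [253.7 239.1] cap bottom front [253.1 231.8] foot front [251.4 211.3]
1.5 cap top front [253.6 236.3] cap bottom front [253.  229.2] foot front [251.3 209.1]
3 cap top front [253.5 233.5] cap bottom front [253.  226.5] foot front [251.3 206.9]
4.5 cap top front [253.5 230.6] cap bottom front [252.9 223.8] foot front [251.2 204.6]
[(204, 135), (205, 134), (206, 136), (207, 135), (208, 135), (209, 134), (210, 133), (211, 130), (212, 128), (213, 127), (214, 125), (215, 124), (216, 125), (217, 125), (218, 125), (219, 124), (220, 124), (221, 124), (222, 125), (223, 131), (224, 143), (225, 157), (226, 183), (227, 205), (228, 213), (229, 208), (230, 186), (231, 143), (232, 119), (233, 114), (234, 114), (235, 119), (236, 130), (237, 144), (238, 158), (239, 166), (240, 168), (241, 167), (242, 168), (243, 168), (244, 168), (245, 167), (246, 166), (247, 167), (248, 167), (249, 167), (250, 166), (251, 159), (252, 125), (253, 89)]
[465.32279757 283.2105313   38.        ]
```

Request:
drive_tool(deltas=[{"fingers": 0,"xyz": [0.04,-0.002,0.01],"spin": 0},{"fingers": 0,"xyz": [0.04,-0.002,0.02],"spin": 0},{"fingers": 0,"xyz": [0.034,-0.002,0.03],"spin": 0},{"fingers": 0,"xyz": [0,-0.001,0.03],"spin": 0},{"fingers": 0,"xyz": [0,0,0.02],"spin": 0},{"fingers": 0,"xyz": [0,0,0.0],"spin": 0},{"fingers": 0,"xyz": [0,0,0.0],"spin": 0}])

```text
time_s: 11.9
position: [473.4, 279.7, 128.3]
tool_rot: [177.6, -1.0, 87.9]
wrist_force: [0.2, 0.1, -0.0]
finger_gap: 0.224
```

```bash
python3 st.py 465 282.5
```

```text
11.9 [473.4 279.7 128.3] [177.59  -1.01  87.94] j [-53.  23.  21. 111. -11.  45. -28.] gap 0.224 F [ 0.2  0.1 -0. ]
tool dx,dy mm (np.float64(2.5), np.float64(-8.5))
```

Request:
drive_tool(deltas=[{"fingers": 0,"xyz": [0.001,-0.007,0.01],"spin": 0},{"fingers": 0,"xyz": [0.001,-0.002,0.01],"spin": 0},{"fingers": 0,"xyz": [0,-0.001,0.01],"spin": 0},{"fingers": 0,"xyz": [0,0,0.01],"spin": 0},{"fingers": 0,"xyz": [0,0,0.005],"spin": 0},{"fingers": 0,"xyz": [0,0,0.0],"spin": 0}])

```text
time_s: 12.5
position: [467.0, 282.3, 83.0]
tool_rot: [177.4, -1.2, 87.8]
wrist_force: [-0.4, -0.3, -0.1]
finger_gap: 0.225
```

```bash
python3 st.py 465 282.5
```

```text
12.5 [467.  282.3  83. ] [177.35  -1.22  87.77] j [-52.  26.  20. 114. -13.  38. -27.] gap 0.225 F [-0.4 -0.3 -0.1]
tool dx,dy mm (np.float64(0.2), np.float64(-2.1))
```

Request:
drive_tool(deltas=[{"fingers": 0,"xyz": [0,-0.003,0.004],"spin": 0},{"fingers": 0,"xyz": [0,-0.001,0.005],"spin": 0},{"fingers": 0,"xyz": [0,0,0.005],"spin": 0},{"fingers": 0,"xyz": [0,0,0],"spin": 0}])

```text
time_s: 12.9
position: [463.8, 282.9, 67.9]
tool_rot: [177.3, -1.2, 87.8]
wrist_force: [-0.1, -1.2, 0.0]
finger_gap: 0.219
```

```bash
python3 st.py 464.5 282.3;python3 - <<'E'
from h import *
p=camera_params('wrist');im=camera('wrist');cv2.imwrite('pics/w5.png',im[:,:,::-1])
print(proj(p,'wrist',[465,283,38]))
cv2.imwrite('pics/w5c.png',cv2.resize(im[120:260,160:350,::-1],None,fx=4,fy=4,interpolation=cv2.INTER_CUBIC))
E
```

```text
12.9 [463.8 282.9  67.9] [177.32  -1.24  87.77] j [-52.  28.  19. 115. -14.  36. -26.] gap 0.219 F [-0.1 -1.2  0. ]
tool dx,dy mm (np.float64(-0.5), np.float64(0.7))
[[252.95625253 224.50654245]]
```

View pics/w5c.png

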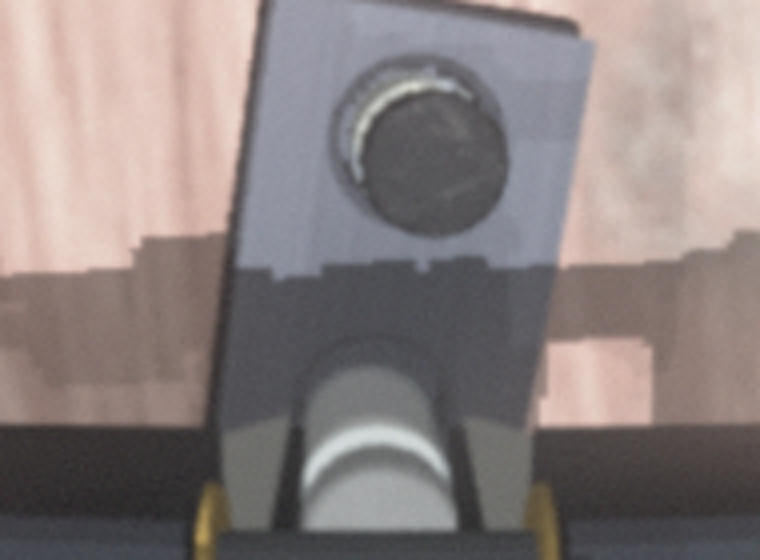

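Request:
drive_tool(deltas=[{"fingers": 0,"xyz": [0.001,0.001,0.005],"spin": 0},{"fingers": 0,"xyz": [0,0,0.005],"spin": 0},{"fingers": 0,"xyz": [0,0,0],"spin": 0}])

```text
time_s: 13.25
position: [466.0, 284.4, 57.8]
tool_rot: [177.3, -1.3, 87.8]
wrist_force: [0.1, -0.5, -0.6]
finger_gap: 0.223
```

Request:
drive_tool(deltas=[{"fingers": 0,"xyz": [-0.001,0,0.005],"spin": 0},{"fingers": 0,"xyz": [0,-0.001,0.004],"spin": 0},{"fingers": 0,"xyz": [0,0,0],"spin": 0}])

```text
time_s: 13.55
position: [465.4, 283.5, 47.8]
tool_rot: [177.3, -1.3, 87.8]
wrist_force: [-0.2, -0.2, 0.0]
finger_gap: 0.22
```

Request:
drive_tool(deltas=[{"fingers": 0,"xyz": [0,0,0.002],"spin": 0},{"fingers": 0,"xyz": [0,0,0],"spin": 0}])

```text
time_s: 13.75
position: [465.6, 283.6, 46.0]
tool_rot: [177.3, -1.3, 87.8]
wrist_force: [-0.9, -0.7, 2.4]
finger_gap: 0.221
```

Request:
drive_tool(deltas=[{"fingers": 0.3,"xyz": [0,0,0],"spin": 0},{"fingers": 0.45,"xyz": [0,0,0],"spin": 0},{"fingers": 0.5,"xyz": [0,0,0],"spin": 0},{"fingers": 0.5,"xyz": [0,0,-0.02],"spin": 0},{"fingers": 0.5,"xyz": [0,0,-0.04],"spin": 0},{"fingers": 0.5,"xyz": [0,0,-0.05],"spin": 0},{"fingers": 0.5,"xyz": [0,0,-0.05],"spin": 0},{"fingers": 0.7,"xyz": [0,0,-0.04],"spin": 0},{"fingers": 0.7,"xyz": [-0.04,0,0],"spin": 0},{"fingers": 0.7,"xyz": [-0.05,0,0],"spin": 0},{"fingers": 0.7,"xyz": [-0.05,0,0],"spin": 0},{"fingers": 0.7,"xyz": [-0.0,0,0],"spin": 0}])

```text
time_s: 14.95
position: [450.3, 136.5, 251.4]
tool_rot: [177.1, -1.3, 88.0]
wrist_force: [0.7, 0.3, 0.3]
finger_gap: 0.698
```

```bash
python3 st.py 456 -317;python3 - <<'E'
from h import *
p=camera_params('wrist');im=camera('wrist');cv2.imwrite('pics/w6.png',im[:,:,::-1]);np.savez('pics/w6.npz',**p)
im=im[:,:,::-1].copy();pr=proj(p,'wrist',[[465,283,68],[456.2,239,68],[473.4,327.6,68]]);print(pr.round())
for uv in pr.round().astype(int):
    print(im[uv[1],uv[0]])
    for t in(12,20):
        c=blob(im,uv.tolist(),t);print(t,cv2.contourArea(c),disc(p,'wrist',c,68))
print([(n,round(d['confidence'],2),d['extent']) for n in('vial_mid','balance_pan','dropper_mid') for d in spot_in(n,'wrist')[:4]])
E
```

```text
14.95 [450.3 136.5 251.4] [177.1   -1.34  87.98] j [-49.   7.  29. 113.  -4.  58. -21.] gap 0.698 F [0.7 0.3 0.3]
tool dx,dy mm (np.float64(-453.1), np.float64(21.7))
[[254.  56.]
 [247.  93.]
 [259.  21.]]
[251 252 253]
12 134.0 (array([465.2, 283.2,   8.1]), 0.1)
20 150.0 (array([465.4, 283.2,   8.5]), 0.12)
[227 137  97]
12 70.5 (array([456.2, 240.4,   5.9]), 0.56)
20 103.5 (array([456. , 240.2,   7. ]), 0.36)
[87 85 89]
12 172.0 (array([473.2, 327.4,   9.8]), 0.22)
20 205.0 (array([472.1, 326.2,  11.3]), 1.02)
[('vial_mid', 0.81, [253.9, 61.7, 20.5, 27.5]), ('balance_pan', 0.75, [323.6, 174.5, 94.9, 85.2]), ('dropper_mid', 0.6, [349.6, 235.5, 18.0, 19.4])]
```

Request:
drive_tool(deltas=[{"fingers": 0.9,"xyz": [-0.05,-0.006,0],"spin": 0},{"fingers": 0.9,"xyz": [-0.05,-0.006,0],"spin": 0},{"fingers": 0.9,"xyz": [-0.05,-0.006,0],"spin": 0},{"fingers": 0.9,"xyz": [-0.05,-0.006,0],"spin": 0},{"fingers": 0.9,"xyz": [-0.05,-0.006,0],"spin": 0},{"fingers": 0.9,"xyz": [-0.05,-0.006,0],"spin": 0},{"fingers": 0.9,"xyz": [-0.05,-0.006,0],"spin": 0},{"fingers": 0.9,"xyz": [-0.05,-0.006,0],"spin": 0},{"fingers": 0.9,"xyz": [-0.04,-0.006,0],"spin": 0},{"fingers": 0.9,"xyz": [0,0,0],"spin": 1},{"fingers": 0.9,"xyz": [0,0,0],"spin": 1},{"fingers": 0.9,"xyz": [0,0,0],"spin": 1},{"fingers": 0.9,"xyz": [0,0,0],"spin": 1},{"fingers": 0.9,"xyz": [0,0,0],"spin": 1},{"fingers": 0.9,"xyz": [0,0,0],"spin": 1},{"fingers": 0.9,"xyz": [0,0,0],"spin": 1},{"fingers": 0.9,"xyz": [0,0,0],"spin": 1},{"fingers": 0.9,"xyz": [0,0,0],"spin": 0.6},{"fingers": 0.9,"xyz": [0,0,0],"spin": 0}])

```text
time_s: 17.05
position: [409.5, -287.7, 234.6]
tool_rot: [179.8, -2.7, 20.3]
wrist_force: [-0.5, -0.9, -0.8]
finger_gap: 0.905
```

```bash
cat > gr.py <<'E'
from h import *
COL={'green':lambda b,g,r:(g>r+40)&(g>b+25),'blue':lambda b,g,r:(b>r+60)&(b>g+30)}
def lid(im,p,col,z,cam='wrist',near=None):
    b,g,r=[im[:,:,i].astype(int) for i in range(3)];m=COL[col](b,g,r).astype(np.uint8)
    for c in sorted(cv2.findContours(m,0,1)[0],key=cv2.contourArea)[::-1][:3]:
        print(col,cv2.contourArea(c),cv2.boundingRect(c),*disc(p,cam,c,z))
def snap(n):
    p=camera_params('wrist');im=camera('wrist')[:,:,::-1].copy();cv2.imwrite(f'pics/{n}.png',im);np.savez(f'pics/{n}.npz',**p);return p,im
E
python3 st.py 456 -317;python3 - <<'E'
from gr import *
p,im=snap('w7');lid(im,p,'green',119);lid(im,p,'blue',61)
q=dict(np.load('pics/w3.npz'));print('tower',at_z(q,'wrist',(165,60),0),at_z(q,'wrist',(268,33),0),at_z(q,'wrist',(130,70),0))
E
```

```text
17.05 [ 409.5 -287.7  234.6] [179.8   -2.69  20.29] j [-21.  20.  68. 111. -24.  62. -12.] gap 0.905 F [-0.5 -0.9 -0.8]
tool dx,dy mm (np.float64(33.5), np.float64(43.6))
green 1932.5 (270, 134, 58, 58) [ 456.7 -316.2   27.2] 0.19
green 88.0 (134, 148, 19, 13) [ 411.1 -171.7    9.8] 1.03
green 35.5 (9, 31, 11, 6) [512.5  55.6  15.1] 1.68
blue 1881.5 (42, 31, 86, 95) [473.2 -44.6  64.2] 4.12
blue 313.5 (370, 0, 25, 17) [ 682.2 -356.9   16.9] 0.23
blue 216.5 (440, 166, 24, 18) [ 515.5 -528.8   15.8] 2.81
tower [ 559.36979837 -113.03333183    0.        ] [ 596.48981148 -292.99945726    0.        ] [549.66762728 -45.48196631   0.        ]
```

Request:
drive_tool(deltas=[{"fingers": 0.95,"xyz": [0.014,0.022,0],"spin": 0.3},{"fingers": 0.95,"xyz": [0.014,0.022,0],"spin": 0},{"fingers": 0.95,"xyz": [0,0,0.02],"spin": 0},{"fingers": 0.95,"xyz": [0,0,0.03],"spin": 0},{"fingers": 0.95,"xyz": [0,0,0.02],"spin": 0},{"fingers": 0.95,"xyz": [0,0,0],"spin": 0}])

```text
time_s: 17.7
position: [460.4, -316.3, 162.5]
tool_rot: [179.9, -2.7, 19.6]
wrist_force: [-0.4, 0.3, 0.1]
finger_gap: 0.949
```

```bash
python3 st.py 456.7 -316.2
```

```text
17.7 [ 460.4 -316.3  162.5] [179.93  -2.69  19.61] j [-10.  31.  59. 109. -34.  58.  -6.] gap 0.949 F [-0.4  0.3  0.1]
tool dx,dy mm (np.float64(-3.5), np.float64(-1.4))
```

Request:
drive_tool(deltas=[{"fingers": 0.95,"xyz": [-0.006,-0.001,0.01],"spin": 0},{"fingers": 0.95,"xyz": [0,0,0.02],"spin": 0},{"fingers": 0.95,"xyz": [0,0,0.02],"spin": 0},{"fingers": 0.95,"xyz": [0,0,0.01],"spin": 0},{"fingers": 0.95,"xyz": [0,0,0],"spin": 0}])

```text
time_s: 18.2
position: [458.2, -317.2, 102.6]
tool_rot: [179.7, -2.8, 20.1]
wrist_force: [-0.3, -0.3, 0.1]
finger_gap: 0.95
```

```bash
python3 st.py 456.7 -316.2;python3 - <<'E'
from gr import *
p,im=snap('w8');lid(im,p,'green',119);print(proj(p,'wrist',[[456.7,-316.2,119]]))
E
```

```text
18.2 [ 458.2 -317.2  102.6] [179.75  -2.84  20.1 ] j [ -6.  35.  54. 112. -40.  51.  -1.] gap 0.95 F [-0.3 -0.3  0.1]
tool dx,dy mm (np.float64(-1.1), np.float64(-1.4))
green 479.0 (215, 279, 78, 20) [ 455.  -317.5   25. ] 0.36
green 80.5 (292, 239, 10, 12) [ 470.3 -336.3    3.2] 0.38
green 25.0 (247, 207, 13, 7) [ 479.9 -308.5    2.7] 0.38
[[250.9522539  255.56956662]]
```

Good. Correct, descend 4 mm and close gently.

Request:
drive_tool(deltas=[{"fingers": 0.85,"xyz": [-0.001,-0.001,0.004],"spin": 0},{"fingers": 0.75,"xyz": [0,0,0],"spin": 0},{"fingers": 0.68,"xyz": [0,0,0],"spin": 0},{"fingers": 0.63,"xyz": [0,0,0],"spin": 0},{"fingers": 0.58,"xyz": [0,0,0],"spin": 0},{"fingers": 0.5,"xyz": [0,0,0],"spin": 0},{"fingers": 0.3,"xyz": [0,0,0],"spin": 0},{"fingers": 0.3,"xyz": [0,0,0],"spin": 0}])

```text
time_s: 19.05
position: [458.6, -318.0, 102.1]
tool_rot: [179.5, -3.0, 20.1]
wrist_force: [0.6, -0.1, -0.8]
finger_gap: 0.567
```

Request:
drive_tool(deltas=[{"fingers": 0.3,"xyz": [0,0,-0.01],"spin": 0},{"fingers": 0.3,"xyz": [0,0,-0.02],"spin": 0},{"fingers": 0.3,"xyz": [0,0,-0.03],"spin": 0},{"fingers": 0.3,"xyz": [0,0,-0.03],"spin": 0},{"fingers": 0.3,"xyz": [0.005,-0.02,-0.02],"spin": 0},{"fingers": 0.3,"xyz": [0.015,-0.042,0],"spin": 0},{"fingers": 0.3,"xyz": [0.015,-0.042,0],"spin": 0},{"fingers": 0.3,"xyz": [0.015,-0.042,0],"spin": 0},{"fingers": 0.3,"xyz": [0.015,-0.042,0],"spin": 0},{"fingers": 0.3,"xyz": [0.005,-0.02,0],"spin": 0},{"fingers": 0.3,"xyz": [0,0,0],"spin": 0}])

```text
time_s: 20.15
position: [445.5, -96.3, 223.0]
tool_rot: [179.5, -3.1, 19.7]
wrist_force: [0.7, 0.1, -1.1]
finger_gap: 0.572
```

```bash
python3 st.py 490.3 -18.8;python3 - <<'E'
from gr import *
p,im=snap('w9')
uv=proj(p,'wrist',[[490,-19,51],[465,283,68],[571,131,43]]).round().astype(int);print(uv.tolist())
for i,z in((0,51),(2,43)):
  for t in(10,20):
    try:print(disc(p,'wrist',blob(im,uv[i].tolist(),t),z))
    except Exception as e:print(e)
print(spot_in('cup_green_mid','wrist')[:2])
E
```

```text
20.15 [445.5 -96.3 223. ] [179.48  -3.08  19.71] j [-53.  14.  73. 119. -18.  56. -41.] gap 0.572 F [ 0.7  0.1 -1.1]
tool dx,dy mm (np.float64(68.4), np.float64(-57.9))
[[201, 129], [0, 90], [114, 35]]
(array([490.7, -17.8,  43.3]), 0.11)
(array([490.7, -17.7,  43.8]), 0.11)
(array([571.2, 131.1,  41.9]), 0.29)
(array([571.2, 131.5,  42.6]), 0.45)
[{'extent': [254.3, 248.2, 100.4, 105.2], 'confidence': 0.88}]
```

Request:
drive_tool(deltas=[{"fingers": 0.3,"xyz": [0,0,0],"spin": -0.8},{"fingers": 0.3,"xyz": [0,0,0],"spin": -0.8},{"fingers": 0.3,"xyz": [0,0,0],"spin": -0.8},{"fingers": 0.3,"xyz": [0,0,0],"spin": -0.8},{"fingers": 0.3,"xyz": [0,0,0],"spin": 0}])

```text
time_s: 20.75
position: [445.7, -109.1, 225.0]
tool_rot: [177.8, -2.5, 45.3]
wrist_force: [-0.0, -0.1, -0.2]
finger_gap: 0.569
```

```bash
python3 st.py 490.5 -18
```

```text
20.75 [ 445.7 -109.1  225. ] [177.83  -2.47  45.3 ] j [-47.  11.  66. 118. -14.  55. -19.] gap 0.569 F [-0.  -0.1 -0.2]
tool dx,dy mm (np.float64(96.3), np.float64(-32.3))
```

Request:
drive_tool(deltas=[{"fingers": 0.3,"xyz": [0.03,-0.012,0],"spin": 0},{"fingers": 0.3,"xyz": [0.03,-0.012,0],"spin": 0},{"fingers": 0.3,"xyz": [0.03,-0.012,0],"spin": 0},{"fingers": 0.3,"xyz": [0,0,0.02],"spin": 0},{"fingers": 0.3,"xyz": [0,0,0.03],"spin": 0},{"fingers": 0.3,"xyz": [0,0,0.02],"spin": 0},{"fingers": 0.3,"xyz": [0,0,0.01],"spin": 0},{"fingers": 0.3,"xyz": [0,0,0.0],"spin": 0}])

```text
time_s: 21.55
position: [494.0, -29.2, 147.3]
tool_rot: [177.5, -2.6, 42.7]
wrist_force: [-0.1, 0.1, -0.1]
finger_gap: 0.572
```

```bash
python3 st.py 490.5 -18; python3 - <<'E'
from gr import *
s=ctrl.get_state();p,im=snap('w10');lid(im,p,'green',s['position'][2]+16.9)
E
```

```text
21.55 [494.  -29.2 147.3] [177.51  -2.62  42.69] j [-45.  23.  56. 120. -27.  47. -20.] gap 0.572 F [-0.1  0.1 -0.1]
tool dx,dy mm (np.float64(5.0), np.float64(-10.6))
green 1012.5 (213, 279, 82, 21) [492.2 -30.4  26.1] 0.19
green 261.0 (246, 232, 23, 20) [499.  -26.2   6.4] 0.38
green 187.0 (205, 223, 18, 28) [488.3 -10.    7.6] 0.85
```

Request:
drive_tool(deltas=[{"fingers": 0.3,"xyz": [0.005,-0.007,0.01],"spin": 0},{"fingers": 0.3,"xyz": [0,-0.005,0.01],"spin": 0},{"fingers": 0.3,"xyz": [0,0,0.01],"spin": 0},{"fingers": 0.3,"xyz": [0,0,0.01],"spin": 0},{"fingers": 0.3,"xyz": [0,0,0.006],"spin": 0},{"fingers": 0.3,"xyz": [0,0,0.0],"spin": 0}])

```text
time_s: 22.2
position: [494.3, -16.1, 100.1]
tool_rot: [177.4, -2.9, 42.6]
wrist_force: [0.2, 0.3, 0.5]
finger_gap: 0.569
```

```bash
python3 st.py 492.3 -16.8
```

```text
22.2 [494.3 -16.1 100.1] [177.39  -2.87  42.62] j [-42.  27.  51. 123. -33.  41. -17.] gap 0.569 F [0.2 0.3 0.5]
tool dx,dy mm (np.float64(-2.0), np.float64(-0.8))
```

Request:
drive_tool(deltas=[{"fingers": 0.3,"xyz": [-0.002,-0.001,0.003],"spin": 0},{"fingers": 0.3,"xyz": [0,0,0.003],"spin": 0},{"fingers": 0.3,"xyz": [0,0,0.001],"spin": 0},{"fingers": 0.3,"xyz": [0,0,0],"spin": 0}])

```text
time_s: 22.6
position: [492.8, -17.3, 92.8]
tool_rot: [177.4, -2.9, 42.6]
wrist_force: [-0.4, -0.8, -0.4]
finger_gap: 0.573
```

Request:
drive_tool(deltas=[{"fingers": 0.3,"xyz": [0,0,0.001],"spin": 0},{"fingers": 0.3,"xyz": [0,0,0],"spin": 0}])

```text
time_s: 22.8
position: [493.1, -17.4, 92.2]
tool_rot: [177.4, -2.9, 42.6]
wrist_force: [-0.9, 0.2, 2.0]
finger_gap: 0.569
```

Request:
drive_tool(deltas=[{"fingers": 0.62,"xyz": [0,0,0],"spin": 0},{"fingers": 0.75,"xyz": [0,0,0],"spin": 0},{"fingers": 0.9,"xyz": [0,0,0],"spin": 0},{"fingers": 0.95,"xyz": [0,0,0],"spin": 0},{"fingers": 0.95,"xyz": [0,0,-0.01],"spin": 0},{"fingers": 0.95,"xyz": [0,0,-0.03],"spin": 0},{"fingers": 0.95,"xyz": [0,0,-0.03],"spin": 0},{"fingers": 0.95,"xyz": [0,0,-0.03],"spin": 0},{"fingers": 0.95,"xyz": [-0.02,0.01,-0.03],"spin": 0},{"fingers": 0.95,"xyz": [-0.04,0.021,0],"spin": 0},{"fingers": 0.95,"xyz": [-0.04,0.021,0],"spin": 0},{"fingers": 0.95,"xyz": [-0.04,0.021,0],"spin": 0},{"fingers": 0.95,"xyz": [-0.04,0.021,0],"spin": 0},{"fingers": 0.95,"xyz": [-0.04,0.021,0],"spin": 0},{"fingers": 0.95,"xyz": [0,0,0],"spin": 0}])

```text
time_s: 24.3
position: [396.8, -261.0, 228.3]
tool_rot: [177.0, -3.1, 42.7]
wrist_force: [0.1, 1.0, 0.8]
finger_gap: 0.951
```

```bash
python3 st.py 489.5 -310; python3 - <<'E'
from gr import *
p,im=snap('w11');lid(im,p,'green',109);lid(im,p,'blue',61)
print([(n,round(d['confidence'],2),np.round(d['extent'])) for n in('cup_grey_mid','cup_green_mid','cup_blue_mid','heater_well') for d in spot_in(n,'wrist')[:3]])
E
```

```text
24.3 [ 396.8 -261.   228.3] [176.99  -3.05  42.65] j [-25.  13.  66. 116. -18.  56.   2.] gap 0.951 F [0.1 1.  0.8]
tool dx,dy mm (np.float64(35.0), np.float64(98.8))
green 3.0 (127, 0, 7, 2) [471.9 -31.6   5.1] 0.04
blue 2282.5 (88, 0, 118, 71) [472.6 -30.   72.4] 3.71
blue 343.5 (433, 67, 20, 25) [ 680.1 -353.    17.1] 0.17
[('cup_grey_mid', 0.94, array([331., 159.,  50.,  52.])), ('cup_green_mid', 0.63, array([146.,   7.,  49.,  13.])), ('cup_blue_mid', 0.9, array([438.,  82.,  36.,  29.])), ('cup_blue_mid', 0.82, array([305., 205.,  48.,  45.])), ('heater_well', 0.67, array([219., 103., 137., 132.]))]
```

View pics/w11.png

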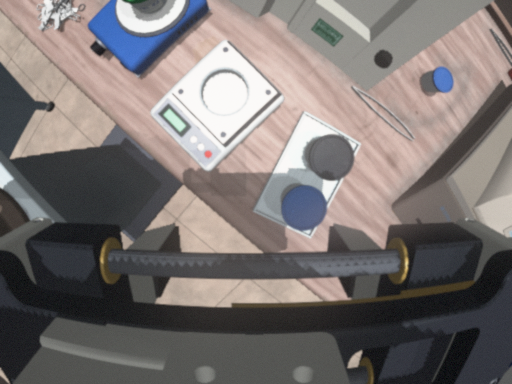

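```bash
python3 - <<'E'
from gr import *
p=dict(np.load('pics/w11.npz'));im=cv2.imread('pics/w11.png')
for n,uv,z in(('grey',(330,156),61),('blue',(303,205),61),('hole',(226,92),52)):
    for t in(8,12,18,25):
        c=blob(im,uv,t);print(n,t,cv2.contourArea(c),cv2.boundingRect(c),*disc(p,'wrist',c,z))
# heater hole: dark rim edges -> crop edge ellipse
hsv=cv2.cvtColor(im,cv2.COLOR_BGR2HSV)
m=((hsv[:,:,2]<200)).astype(np.uint8);m2=np.zeros_like(m);m2[62:125,196:256]=m[62:125,196:256]
print(im[92,196:262:2].mean(1).round().tolist());print(im[62:125:2,226].mean(1).round().tolist())
E
```

```text
grey 8 1229.0 (306, 136, 45, 41) [ 488.6 -306.1   25.8] 0.85
grey 12 1448.0 (306, 136, 47, 44) [ 488.5 -307.8   27.4] 0.92
grey 18 1605.5 (305, 136, 48, 44) [ 489.  -307.4   27.7] 1.21
grey 25 1644.5 (305, 135, 49, 45) [ 488.8 -307.9   27.6] 1.39
blue 8 896.5 (285, 189, 38, 38) [ 425.7 -326.1   22.4] 0.22
blue 12 1315.5 (282, 186, 43, 43) [ 425.3 -325.8   25.2] 0.52
blue 18 1405.0 (282, 185, 44, 45) [ 425.5 -325.9   25.9] 0.33
blue 25 1469.5 (281, 185, 45, 45) [ 425.4 -325.6   26.4] 0.38
hole 8 1251.0 (204, 75, 43, 39) [ 460.4 -171.6   23.3] 0.28
hole 12 5165.5 (172, 42, 103, 100) [ 457.3 -168.2   53.3] 4.46
hole 18 5589.0 (153, 41, 123, 113) [ 449.5 -163.2   66.2] 5.02
hole 25 5989.5 (152, 41, 131, 128) [ 445.2 -173.3   72.8] 4.41
[249.0, 245.0, 214.0, 158.0, 247.0, 250.0, 250.0, 250.0, 250.0, 249.0, 250.0, 250.0, 250.0, 250.0, 250.0, 250.0, 250.0, 250.0, 249.0, 250.0, 250.0, 250.0, 250.0, 250.0, 249.0, 240.0, 224.0, 248.0, 249.0, 249.0, 249.0, 249.0, 249.0]
[249.0, 249.0, 245.0, 210.0, 131.0, 162.0, 243.0, 250.0, 249.0, 249.0, 250.0, 249.0, 250.0, 250.0, 250.0, 250.0, 250.0, 250.0, 250.0, 250.0, 250.0, 250.0, 250.0, 249.0, 250.0, 249.0, 240.0, 247.0, 250.0, 249.0, 250.0, 250.0]
```

Request:
drive_tool(deltas=[{"fingers": 0.95,"xyz": [0.01,0.03,0],"spin": 0},{"fingers": 0.95,"xyz": [0.01,0.03,0],"spin": 0},{"fingers": 0.95,"xyz": [0.01,0.03,0],"spin": 0},{"fingers": 0.95,"xyz": [0,0,0],"spin": 0.8},{"fingers": 0.95,"xyz": [0,0,0.01],"spin": 0.8},{"fingers": 0.95,"xyz": [0,0,0.02],"spin": 0.8},{"fingers": 0.95,"xyz": [0,0,0.03],"spin": 0.8},{"fingers": 0.95,"xyz": [0,0,0.02],"spin": 0},{"fingers": 0.95,"xyz": [0,0,0],"spin": 0}])

```text
time_s: 25.45
position: [505.5, -275.7, 148.8]
tool_rot: [179.2, -4.0, 19.0]
wrist_force: [0.1, 0.4, 0.3]
finger_gap: 0.945
```

```bash
python3 st.py 489 -308.5
```

```text
25.45 [ 505.5 -275.7  148.8] [179.25  -4.    18.99] j [-15.  34.  60. 109. -39.  57.  -9.] gap 0.945 F [0.1 0.4 0.3]
tool dx,dy mm (np.float64(-26.3), np.float64(25.6))
```

```bash
python3 - <<'E'
from gr import *
p3=dict(np.load('pics/w3.npz'));p=dict(np.load('pics/w11.npz'))
print('w3 corner z0',at_z(p3,'wrist',(358,83),0).round(),'w3 top-left',at_z(p3,'wrist',(366,0),0).round())
print('w11 base',at_z(p,'wrist',(395,208),0).round(),at_z(p,'wrist',(510,85),0).round())
im=cv2.imread('pics/w11.png');a=cv2.imread('pics/w3.png')
p2,w=snap('w12')
o=np.hstack([cv2.resize(a[0:140,330:512],None,fx=2.1,fy=2.1),cv2.resize(w[0:140,330:512],None,fx=2.1,fy=2.1)])
cv2.imwrite('pics/crop4.png',o);np.set_printoptions(suppress=True)
# predicted gripper body end at grasp
for z in(110,160):print(proj(p2,'wrist',[[515,-400,z],[550,-390,z],[480,-410,z]]).round())
E
```

```text
w3 corner z0 [ 510. -449.    0.] w3 top-left [ 673. -475.    0.]
w11 base [ 518. -455.    0.] [ 863. -497.    0.]
[[403. 258.]
 [411. 214.]
 [393. 297.]]
[[435. 285.]
 [447. 233.]
 [421. 330.]]
```

View pics/crop4.png

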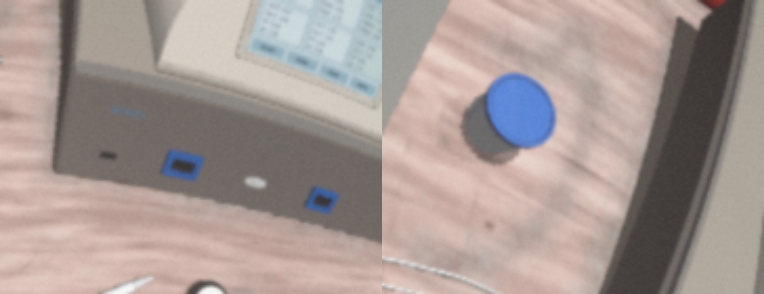

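Request:
drive_tool(deltas=[{"fingers": 0.95,"xyz": [-0.016,0.012,0],"spin": 0},{"fingers": 0.95,"xyz": [-0.015,0.012,0],"spin": 0.3},{"fingers": 0.95,"xyz": [0,0,0.02],"spin": 0},{"fingers": 0.95,"xyz": [0,0,0.02],"spin": 0},{"fingers": 0.95,"xyz": [0,0,0.02],"spin": 0},{"fingers": 0.95,"xyz": [0,0,0],"spin": 0}])

```text
time_s: 26.1
position: [492.9, -309.8, 93.9]
tool_rot: [179.1, -4.5, 16.5]
wrist_force: [0.2, 0.0, -0.4]
finger_gap: 0.954
```

```bash
python3 st.py 489 -308.5; python3 - <<'E'
from gr import *
p,w=snap('w13');print(proj(p,'wrist',[[489,-308.5,61],[489+26,-300,61]]))
try:
  d=spot_in('cup_grey_mid','wrist');print([(x['confidence'],x['extent']) for x in d][:2])
except Exception as e:print(e)
E
```

```text
26.1 [ 492.9 -309.8   93.9] [179.07  -4.52  16.55] j [ -8.  37.  55. 111. -45.  51.  -3.] gap 0.954 F [ 0.2  0.  -0.4]
tool dx,dy mm (np.float64(-3.3), np.float64(-2.4))
[[249.35317668 231.12922814]
 [248.02983398 191.83412476]]
[(0.98, [253.8, 221.9, 74.7, 66.8])]
```

Request:
drive_tool(deltas=[{"fingers": 0.95,"xyz": [-0.004,-0.001,0.01],"spin": 0},{"fingers": 0.95,"xyz": [-0.001,0,0.02],"spin": 0},{"fingers": 0.95,"xyz": [0,0,0.015],"spin": 0},{"fingers": 0.95,"xyz": [0,0,0.007],"spin": 0},{"fingers": 0.95,"xyz": [0,0,0],"spin": 0}])

```text
time_s: 26.7
position: [494.5, -313.1, 45.2]
tool_rot: [178.7, -4.9, 16.5]
wrist_force: [0.1, -0.5, -0.2]
finger_gap: 0.948
```

```bash
python3 st.py 489.5 -308.5
```

```text
26.7 [ 494.5 -313.1   45.2] [178.68  -4.89  16.53] j [ -5.  41.  51. 113. -50.  46.   1.] gap 0.948 F [ 0.1 -0.5 -0.2]
tool dx,dy mm (np.float64(-3.4), np.float64(-5.8))
```

Request:
drive_tool(deltas=[{"fingers": 0.95,"xyz": [-0.002,-0.005,0.003],"spin": 0},{"fingers": 0.85,"xyz": [-0.001,0,0.003],"spin": 0},{"fingers": 0.75,"xyz": [0,0,0],"spin": 0}])

```text
time_s: 27.0
position: [490.6, -309.3, 39.4]
tool_rot: [178.6, -4.9, 16.5]
wrist_force: [0.3, 0.7, 0.0]
finger_gap: 0.824
```

```bash
python3 st.py 489.5 -308.5
```

```text
27.0 [ 490.6 -309.3   39.4] [178.63  -4.92  16.52] j [ -5.  41.  50. 114. -51.  45.   2.] gap 0.824 F [0.3 0.7 0. ]
tool dx,dy mm (np.float64(-0.8), np.float64(-1.1))
```

Request:
drive_tool(deltas=[{"fingers": 0.7,"xyz": [0,0,0],"spin": 0},{"fingers": 0.65,"xyz": [0,0,0],"spin": 0},{"fingers": 0.6,"xyz": [0,0,0],"spin": 0},{"fingers": 0.55,"xyz": [0,0,0],"spin": 0},{"fingers": 0.3,"xyz": [0,0,0],"spin": 0},{"fingers": 0.3,"xyz": [0,0,0],"spin": 0},{"fingers": 0.3,"xyz": [0,0,0],"spin": 0}])

```text
time_s: 27.7
position: [491.2, -309.7, 40.3]
tool_rot: [178.6, -5.0, 16.5]
wrist_force: [-0.4, -0.8, -0.4]
finger_gap: 0.574
```

Request:
drive_tool(deltas=[{"fingers": 0.3,"xyz": [0.001,0,-0.015],"spin": 0},{"fingers": 0.3,"xyz": [0.003,0,-0.03],"spin": 0},{"fingers": 0.3,"xyz": [0.003,0,-0.04],"spin": 0},{"fingers": 0.3,"xyz": [0.003,0,-0.04],"spin": 0},{"fingers": 0.3,"xyz": [0,-0.02,-0.01],"spin": -0.8},{"fingers": 0.3,"xyz": [0.005,-0.03,0],"spin": -0.8},{"fingers": 0.3,"xyz": [0.01,-0.02,0],"spin": -0.8},{"fingers": 0.3,"xyz": [0,0,0],"spin": 0},{"fingers": 0.3,"xyz": [0,0,0],"spin": 0}])

```text
time_s: 28.6
position: [472.4, -236.8, 187.1]
tool_rot: [176.9, -4.3, 36.1]
wrist_force: [0.7, -0.9, -0.1]
finger_gap: 0.572
```

```bash
python3 st.py 460 -173; python3 - <<'E'
from gr import *
p,im=snap('w14');uv=proj(p,'wrist',[[460,-173,72],[460,-173,52]]);print(uv.round())
g=cv2.cvtColor(im,cv2.COLOR_BGR2GRAY)
# radial search for the mouth rim around the predicted centre, in world plane z=72
def fit(c0,z=72):
    pts=[]
    for a in np.radians(np.arange(0,360,6)):
        R=np.arange(18,34,.4);X=np.c_[c0[0]+R*np.cos(a),c0[1]+R*np.sin(a),0*R+z];q=proj(p,'wrist',X).astype(np.float32)
        v=cv2.remap(g,q[:,0].reshape(1,-1),q[:,1].reshape(1,-1),1)[0].astype(float)
        if q[:,1].max()>215 or q.min()<2:continue
        k=np.argmax(v[:-1]-v[1:]) ; k2=np.argmin(v)
        if v[k2]<235:
            # outer end of the dark rim
            o=k2
            while o<len(v)-1 and v[o]<238:o+=1
            pts.append((*X[o,:2],R[o],np.degrees(a)))
    return np.array(pts)
c=np.array([460.,-173.])
for _ in range(4):
    P=fit(c);f=least_squares(lambda v:np.hypot(*(P[:,:2]-v[:2]).T)-v[2],[*c,26],loss='soft_l1');c=f.x[:2];print(len(P),f.x.round(1),np.abs(f.fun).mean().round(2))
print([(d['confidence'],np.round(d['extent'])) for d in spot_in('cup_grey_mid','wrist')][:2])
E
```

```text
28.6 [ 472.4 -236.8  187.1] [176.85  -4.27  36.06] j [-23.  24.  62. 114. -30.  54.  -1.] gap 0.572 F [ 0.7 -0.9 -0.1]
tool dx,dy mm (np.float64(27.5), np.float64(-58.9))
[[184. 174.]
 [188. 172.]]
43 [ 458.3 -176.    30.8] 0.83
46 [ 457.5 -177.4   32.2] 0.87
46 [ 457.  -178.2   32.8] 1.03
46 [ 456.9 -178.6   33.2] 0.79
[(0.83, array([255., 250., 104., 109.]))]
```

```bash
python3 - <<'E'
from gr import *
p=dict(np.load('pics/w14.npz'));im=cv2.imread('pics/w14.png')
x0,y0,x1,y1,f=120,110,280,240,5
o=cv2.resize(im[y0:y1,x0:x1],None,fx=f,fy=f,interpolation=cv2.INTER_CUBIC)
a=np.radians(np.arange(0,360,10))
for R,col in((25,(0,0,255)),):
    X=np.c_[460+R*np.cos(a),-173+R*np.sin(a),0*a+72]
    for u,v in proj(p,'wrist',X):cv2.circle(o,(int((u-x0+.5)*f),int((v-y0+.5)*f)),2,col,-1)
X=np.array([[460,-173,72],[465,-173,72],[460,-168,72]])
for u,v in proj(p,'wrist',X):cv2.drawMarker(o,(int((u-x0+.5)*f),int((v-y0+.5)*f)),(255,0,0),0,8)
cv2.imwrite('pics/crop5.png',o[:600,:800])
E
```

```text
(no output)
```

View pics/crop5.png

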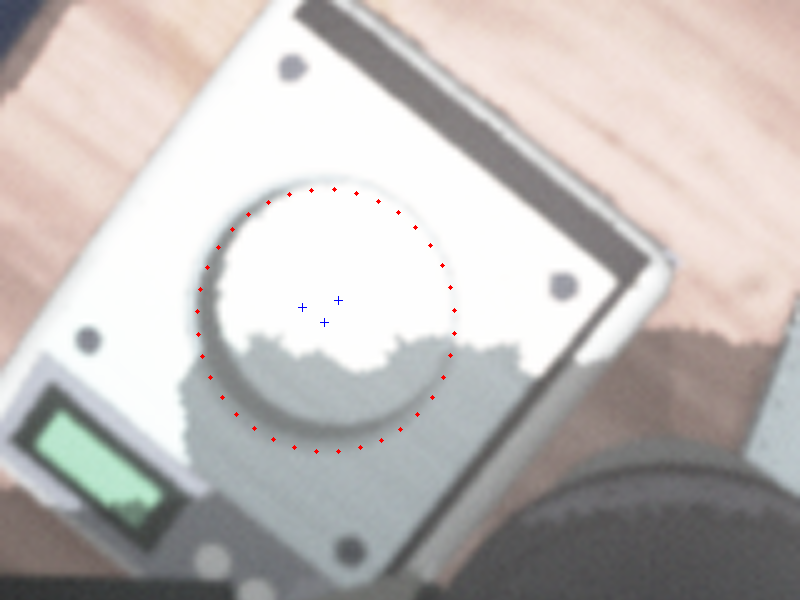

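```bash
python3 - <<'E'
from gr import *
p=dict(np.load('pics/w14.npz'));im=cv2.imread('pics/w14.png')
y=np.radians(36.06);tx=np.array([np.cos(y),np.sin(y)]);ty=np.array([np.sin(y),-np.cos(y)]);a=np.radians(np.arange(0,360,5))
for o in(-4,-2.5,-1.3,0,1.5):
    c=np.array([472.4,-236.8])+o*tx
    r=[]
    for z in(207.8,199.8):
        q=proj(p,'wrist',np.c_[c[0]+27.5*np.cos(a),c[1]+27.5*np.sin(a),0*a+z]);r+=[q[:,1].min().round(1),((q[:,0].min()+q[:,0].max())/2).round(1)]
    print(o,r)
g=cv2.cvtColor(im,cv2.COLOR_BGR2GRAY);print([(r,int(g[r,246:256].mean())) for r in range(186,230)])
d=regions_of('cup_grey_mid','wrist');m=d[0]['mask'];ys,xs=np.nonzero(m);print(ys.min(),xs.min(),xs.max())
for r in(215,222,228):
    row=g[r].astype(int);print(r,np.nonzero(m[r])[0][[0,-1]])
E
```

```text
-4 [np.float64(211.3), np.float64(255.0), np.float64(207.7), np.float64(254.2)]
-2.5 [np.float64(208.3), np.float64(255.0), np.float64(204.8), np.float64(254.2)]
-1.3 [np.float64(205.9), np.float64(255.0), np.float64(202.5), np.float64(254.1)]
0 [np.float64(203.3), np.float64(255.0), np.float64(200.1), np.float64(254.1)]
1.5 [np.float64(200.3), np.float64(254.9), np.float64(197.2), np.float64(254.1)]
[(186, 128), (187, 126), (188, 124), (189, 123), (190, 123), (191, 123), (192, 123), (193, 122), (194, 121), (195, 122), (196, 120), (197, 119), (198, 120), (199, 119), (200, 118), (201, 115), (202, 104), (203, 88), (204, 90), (205, 100), (206, 106), (207, 107), (208, 108), (209, 107), (210, 101), (211, 94), (212, 90), (213, 88), (214, 86), (215, 86), (216, 85), (217, 84), (218, 84), (219, 83), (220, 82), (221, 82), (222, 81), (223, 80), (224, 80), (225, 79), (226, 79), (227, 78), (228, 78), (229, 77)]
197 203 304
215 [219 287]
222 [213 295]
228 [208 300]
```

Request:
drive_tool(deltas=[{"fingers": 0.3,"xyz": [0.009,-0.021,0],"spin": 0},{"fingers": 0.3,"xyz": [0.009,-0.021,0],"spin": 0},{"fingers": 0.3,"xyz": [0.008,-0.02,0.01],"spin": 0},{"fingers": 0.3,"xyz": [0,0,0.02],"spin": 0},{"fingers": 0.3,"xyz": [0,0,0.02],"spin": 0},{"fingers": 0.3,"xyz": [0,0,0],"spin": 0}])

```text
time_s: 29.35
position: [461.6, -176.6, 134.1]
tool_rot: [176.6, -4.0, 35.2]
wrist_force: [0.5, -0.2, 0.0]
finger_gap: 0.574
```

```bash
python3 st.py 463 -171
```

```text
29.35 [ 461.6 -176.6  134.1] [176.62  -3.99  35.16] j [-29.  25.  60. 122. -34.  45.  -3.] gap 0.574 F [ 0.5 -0.2  0. ]
tool dx,dy mm (np.float64(4.4), np.float64(-3.8))
```

Request:
drive_tool(deltas=[{"fingers": 0.3,"xyz": [0.003,-0.005,0.006],"spin": 0},{"fingers": 0.3,"xyz": [0,0,0.008],"spin": 0},{"fingers": 0.3,"xyz": [0,0,0.004],"spin": 0},{"fingers": 0.3,"xyz": [0,0,0],"spin": 0}])

```text
time_s: 29.75
position: [463.5, -173.3, 116.3]
tool_rot: [176.5, -4.0, 34.9]
wrist_force: [-0.0, -0.5, -1.0]
finger_gap: 0.568
```

```bash
python3 st.py 463 -171
```

```text
29.75 [ 463.5 -173.3  116.3] [176.5   -3.97  34.89] j [-27.  26.  57. 123. -36.  43.  -2.] gap 0.568 F [-0.  -0.5 -1. ]
tool dx,dy mm (np.float64(0.9), np.float64(-2.2))
```

Request:
drive_tool(deltas=[{"fingers": 0.3,"xyz": [0,-0.003,0.005],"spin": 0},{"fingers": 0.3,"xyz": [0,0,0.006],"spin": 0},{"fingers": 0.3,"xyz": [0,0,0],"spin": 0}])

```text
time_s: 30.05
position: [463.2, -171.1, 104.9]
tool_rot: [176.5, -4.0, 34.9]
wrist_force: [0.0, -0.2, 0.2]
finger_gap: 0.573
```

```bash
python3 st.py 463 -171
```

```text
30.05 [ 463.2 -171.1  104.9] [176.45  -4.03  34.88] j [-26.  27.  56. 124. -38.  41.  -1.] gap 0.573 F [ 0.  -0.2  0.2]
tool dx,dy mm (np.float64(-0.1), np.float64(-0.2))
```

Request:
drive_tool(deltas=[{"fingers": 0.3,"xyz": [0,0,0.005],"spin": 0},{"fingers": 0.3,"xyz": [-0.001,-0.001,0.005],"spin": 0},{"fingers": 0.3,"xyz": [0,0,0.002],"spin": 0},{"fingers": 0.3,"xyz": [0,0,0],"spin": 0}])

```text
time_s: 30.45
position: [462.9, -171.0, 91.8]
tool_rot: [176.5, -4.0, 34.9]
wrist_force: [-0.0, -0.4, -0.3]
finger_gap: 0.57
```

```bash
python3 st.py 463 -171
```

```text
30.45 [ 462.9 -171.    91.8] [176.46  -4.03  34.88] j [-25.  28.  54. 124. -39.  40.   1.] gap 0.57 F [-0.  -0.4 -0.3]
tool dx,dy mm (np.float64(0.1), np.float64(0.1))
```

Request:
drive_tool(deltas=[{"fingers": 0.3,"xyz": [0,0,0.002],"spin": 0},{"fingers": 0.3,"xyz": [0,0,0.001],"spin": 0},{"fingers": 0.3,"xyz": [0,0,0],"spin": 0}])

```text
time_s: 30.75
position: [463.5, -171.2, 89.6]
tool_rot: [176.5, -4.1, 34.9]
wrist_force: [-2.5, 1.5, 3.3]
finger_gap: 0.572
```

Request:
drive_tool(deltas=[{"fingers": 0.62,"xyz": [0,0,0],"spin": 0},{"fingers": 0.8,"xyz": [0,0,0],"spin": 0},{"fingers": 0.95,"xyz": [0,0,0],"spin": 0},{"fingers": 0.95,"xyz": [0.001,0.001,-0.015],"spin": 0},{"fingers": 0.95,"xyz": [0.002,0.001,-0.03],"spin": 0},{"fingers": 0.95,"xyz": [0,0,-0.04],"spin": 0},{"fingers": 0.95,"xyz": [0,0,-0.03],"spin": 0},{"fingers": 0.95,"xyz": [-0.028,0.028,0],"spin": 0},{"fingers": 0.95,"xyz": [-0.028,0.028,0],"spin": 0},{"fingers": 0.95,"xyz": [-0.028,0.028,0],"spin": 0},{"fingers": 0.95,"xyz": [-0.028,0.028,0],"spin": 0},{"fingers": 0.95,"xyz": [0,0,0],"spin": 0.8},{"fingers": 0.95,"xyz": [0,0,0],"spin": 0.8},{"fingers": 0.95,"xyz": [0,0,0],"spin": 0.8},{"fingers": 0.95,"xyz": [0,0,0],"spin": 0}])

```text
time_s: 32.25
position: [431.8, -327.4, 207.6]
tool_rot: [177.9, -5.0, 15.9]
wrist_force: [-0.3, -0.2, 0.2]
finger_gap: 0.951
```

```bash
python3 st.py 425.5 -326; python3 - <<'E'
from gr import *
p,im=snap('w15');lid(im,p,'blue',61);uv=proj(p,'wrist',[[425.5,-326,61],[462,-172,110]]).round().astype(int);print(uv.tolist())
for i,z in((0,61),(1,110)):
  for t in(12,25):
    try:c=blob(im,uv[i].tolist(),t);print(cv2.boundingRect(c),disc(p,'wrist',c,z))
    except Exception as e:print(str(e)[:80])
print([(n,round(d['confidence'],2),np.round(d['extent'])) for n in('cup_grey_mid','cup_blue_mid') for d in spot_in(n,'wrist')[:3]])
E
```

```text
32.25 [ 431.8 -327.4  207.6] [177.87  -5.02  15.88] j [-14.  26.  67. 111. -33.  59.  -7.] gap 0.951 F [-0.3 -0.2  0.2]
tool dx,dy mm (np.float64(-5.6), np.float64(-3.1))
blue 1778.0 (0, 58, 74, 99) [474.  -47.6  65.1] 4.9
blue 275.5 (417, 162, 27, 20) [ 520.2 -532.9   17.8] 3.69
blue 157.5 (323, 0, 27, 9) [ 682.2 -359.4   17. ] 0.22
[[246, 203], [99, 133]]
(223, 181, 49, 45) (array([ 424.7, -327.7,   25.8]), 0.31)
(222, 180, 50, 49) (array([ 424.8, -327.6,   26.8]), 0.29)
(78, 106, 57, 54) (array([ 462.3, -177.8,   28.6]), 1.69)
(78, 106, 58, 55) (array([ 462.5, -178.3,   29.6]), 1.84)
[('cup_grey_mid', 0.56, array([107., 133.,  60.,  61.])), ('cup_blue_mid', 0.89, array([333.,   9.,  32.,  18.])), ('cup_blue_mid', 0.72, array([248., 202.,  51.,  48.]))]
```

Request:
drive_tool(deltas=[{"fingers": 0.95,"xyz": [-0.014,-0.006,0.01],"spin": 0},{"fingers": 0.95,"xyz": [0,0,0.03],"spin": 0},{"fingers": 0.95,"xyz": [0,0,0.03],"spin": 0},{"fingers": 0.95,"xyz": [0,0,0.02],"spin": 0},{"fingers": 0.95,"xyz": [0,0,0],"spin": 0}])

```text
time_s: 32.9
position: [427.8, -324.8, 115.2]
tool_rot: [177.7, -5.2, 17.3]
wrist_force: [0.2, 0.3, -0.2]
finger_gap: 0.951
```

```bash
python3 st.py 425 -327.5; python3 - <<'E'
from gr import *
s=ctrl.get_state();p,im=snap('w16');print([np.round(d['extent'],1) for d in spot_in('cup_blue_mid','wrist')][:3])
y=np.radians(s['tool_rot'][2]);print(proj(p,'wrist',[[425,-327.5,61],[425+27.5*np.cos(y),-327.5+27.5*np.sin(y),61]]).round(1))
E
```

```text
32.9 [ 427.8 -324.8  115.2] [177.71  -5.22  17.27] j [ -7.  31.  58. 117. -42.  48.   2.] gap 0.951 F [ 0.2  0.3 -0.2]
tool dx,dy mm (np.float64(-3.4), np.float64(1.8))
[array([254.8, 218.9,  75.1,  68.5])]
[[253.1 223.8]
 [253.  187.7]]
```

Request:
drive_tool(deltas=[{"fingers": 0.95,"xyz": [-0.005,0,0.01],"spin": 0},{"fingers": 0.95,"xyz": [-0.003,0,0.02],"spin": 0},{"fingers": 0.95,"xyz": [0,0,0.02],"spin": 0},{"fingers": 0.95,"xyz": [0,0,0.015],"spin": 0},{"fingers": 0.95,"xyz": [0,0,0],"spin": 0}])

```text
time_s: 33.5
position: [429.6, -332.0, 54.0]
tool_rot: [177.1, -5.7, 17.5]
wrist_force: [0.1, 0.1, 0.5]
finger_gap: 0.947
```

```bash
python3 st.py 425.3 -327.5
```

```text
33.5 [ 429.6 -332.    54. ] [177.15  -5.66  17.5 ] j [ -1.  36.  50. 120. -50.  41.   9.] gap 0.947 F [0.1 0.1 0.5]
tool dx,dy mm (np.float64(-2.7), np.float64(-5.6))
```

Request:
drive_tool(deltas=[{"fingers": 0.95,"xyz": [-0.002,-0.005,0.004],"spin": 0},{"fingers": 0.85,"xyz": [0,-0.001,0.006],"spin": 0},{"fingers": 0.75,"xyz": [0,0,0.003],"spin": 0},{"fingers": 0.72,"xyz": [0,0,0.0],"spin": 0}])

```text
time_s: 33.9
position: [427.8, -327.7, 42.0]
tool_rot: [177.0, -5.8, 17.5]
wrist_force: [-0.6, -0.5, 0.2]
finger_gap: 0.747
```

```bash
python3 st.py 425.3 -327.5
```

```text
33.9 [ 427.8 -327.7   42. ] [176.99  -5.8   17.55] j [ -1.  36.  49. 121. -52.  39.  11.] gap 0.747 F [-0.6 -0.5  0.2]
tool dx,dy mm (np.float64(-2.3), np.float64(-0.9))
```

Good; close, then lift.

Request:
drive_tool(deltas=[{"fingers": 0.68,"xyz": [-0.001,-0.001,0.001],"spin": 0},{"fingers": 0.63,"xyz": [0,0,0],"spin": 0},{"fingers": 0.58,"xyz": [0,0,0],"spin": 0},{"fingers": 0.3,"xyz": [0,0,0],"spin": 0},{"fingers": 0.3,"xyz": [0,0,0],"spin": 0},{"fingers": 0.3,"xyz": [0,0,0],"spin": 0}])

```text
time_s: 34.5
position: [427.1, -327.4, 41.6]
tool_rot: [176.9, -5.8, 17.6]
wrist_force: [-0.6, -0.6, -0.0]
finger_gap: 0.572
```

```bash
python3 st.py 425.3 -327.5
```

```text
34.5 [ 427.1 -327.4   41.6] [176.93  -5.85  17.57] j [ -0.  36.  49. 121. -52.  39.  11.] gap 0.572 F [-0.6 -0.6 -0. ]
tool dx,dy mm (np.float64(-1.7), np.float64(-0.4))
```

Request:
drive_tool(deltas=[{"fingers": 0.3,"xyz": [0.001,0,-0.015],"spin": 0},{"fingers": 0.3,"xyz": [0.003,0,-0.03],"spin": 0},{"fingers": 0.3,"xyz": [0.004,0,-0.04],"spin": 0},{"fingers": 0.3,"xyz": [0.004,0,-0.04],"spin": 0},{"fingers": 0.3,"xyz": [0.004,0,-0.04],"spin": 0},{"fingers": 0.3,"xyz": [0,0,0],"spin": -0.9},{"fingers": 0.3,"xyz": [0,0,0],"spin": -0.9},{"fingers": 0.3,"xyz": [0,0,0],"spin": -0.9},{"fingers": 0.3,"xyz": [0,0,0],"spin": -0.9},{"fingers": 0.3,"xyz": [0,0,0],"spin": -0.9},{"fingers": 0.3,"xyz": [0,0,0],"spin": -0.9},{"fingers": 0.3,"xyz": [0,0,0],"spin": 0}])

```text
time_s: 35.7
position: [422.1, -318.6, 213.7]
tool_rot: [173.8, -2.0, 62.3]
wrist_force: [-0.1, -0.6, -1.4]
finger_gap: 0.574
```

```bash
python3 st.py 450 80
```

```text
35.7 [ 422.1 -318.6  213.7] [173.83  -1.99  62.26] j [-10.  18.  55. 112. -23.  54.  29.] gap 0.574 F [-0.1 -0.6 -1.4]
tool dx,dy mm (np.float64(365.8), np.float64(-160.9))
```

Request:
drive_tool(deltas=[{"fingers": 0.3,"xyz": [0.025,-0.011,0],"spin": 0},{"fingers": 0.3,"xyz": [0.041,-0.018,0],"spin": 0},{"fingers": 0.3,"xyz": [0.041,-0.018,0],"spin": 0},{"fingers": 0.3,"xyz": [0.041,-0.018,0],"spin": 0},{"fingers": 0.3,"xyz": [0.041,-0.018,0],"spin": 0},{"fingers": 0.3,"xyz": [0.041,-0.018,0],"spin": 0},{"fingers": 0.3,"xyz": [0.041,-0.018,0],"spin": 0},{"fingers": 0.3,"xyz": [0.041,-0.018,0],"spin": 0},{"fingers": 0.3,"xyz": [0.02,-0.009,0],"spin": 0},{"fingers": 0.3,"xyz": [0,0,0],"spin": 0}])

```text
time_s: 36.7
position: [455.2, 53.7, 209.5]
tool_rot: [173.8, -2.3, 59.5]
wrist_force: [-0.6, -0.8, -0.6]
finger_gap: 0.573
```

```bash
python3 st.py 571.2 131.3; python3 - <<'E'
from gr import *
p,im=snap('w17');uv=proj(p,'wrist',[[571,131,43]]).round().astype(int)[0].tolist();print(uv)
for t in(10,18):
    c=blob(im,uv,t);print(cv2.boundingRect(c),disc(p,'wrist',c,43))
print([np.round(d['extent'],1) for d in spot_in('cup_blue_mid','wrist')][:3])
E
```

```text
36.7 [455.2  53.7 209.5] [173.84  -2.31  59.48] j [-64.   7.  55. 122.  -5.  48. -37.] gap 0.573 F [-0.6 -0.8 -0.6]
tool dx,dy mm (np.float64(125.8), np.float64(60.5))
[291, 76]
(252, 39, 75, 74) (array([570.7, 132. ,  42.7]), 0.2)
(252, 38, 76, 76) (array([571.1, 132.2,  43.5]), 0.32)
[array([255.7, 248.2, 102. , 102.2])]
```

Request:
drive_tool(deltas=[{"fingers": 0.3,"xyz": [0.025,0.01,0],"spin": 0},{"fingers": 0.3,"xyz": [0.035,0.014,0],"spin": 0},{"fingers": 0.3,"xyz": [0.035,0.014,0.01],"spin": 0},{"fingers": 0.3,"xyz": [0.025,0.01,0.02],"spin": 0},{"fingers": 0.3,"xyz": [0,0,0.025],"spin": 0},{"fingers": 0.3,"xyz": [0,0,0.02],"spin": 0},{"fingers": 0.3,"xyz": [0,0,0],"spin": 0}])

```text
time_s: 37.5
position: [571.5, 115.6, 143.3]
tool_rot: [173.9, -2.4, 57.7]
wrist_force: [-0.4, -0.1, -0.8]
finger_gap: 0.571
```

```bash
python3 st.py 571.8 133.5
```

```text
37.5 [571.5 115.6 143.3] [173.85  -2.41  57.67] j [-51.  28.  46. 110. -24.  46. -26.] gap 0.571 F [-0.4 -0.1 -0.8]
tool dx,dy mm (np.float64(15.3), np.float64(-9.3))
```

Request:
drive_tool(deltas=[{"fingers": 0.3,"xyz": [0.007,-0.007,0.005],"spin": 0},{"fingers": 0.3,"xyz": [0.006,-0.007,0.01],"spin": 0},{"fingers": 0.3,"xyz": [0,0,0.012],"spin": 0},{"fingers": 0.3,"xyz": [0,0,0.012],"spin": 0},{"fingers": 0.3,"xyz": [0,0,0.006],"spin": 0},{"fingers": 0.3,"xyz": [0,0,0],"spin": 0}])

```text
time_s: 38.1
position: [572.5, 132.1, 97.0]
tool_rot: [173.8, -2.6, 57.4]
wrist_force: [0.6, -0.7, -0.9]
finger_gap: 0.574
```

```bash
python3 st.py 571.8 133.5
```

```text
38.1 [572.5 132.1  97. ] [173.76  -2.56  57.35] j [-50.  31.  43. 112. -28.  41. -25.] gap 0.574 F [ 0.6 -0.7 -0.9]
tool dx,dy mm (np.float64(0.8), np.float64(-1.4))
```

Request:
drive_tool(deltas=[{"fingers": 0.3,"xyz": [0,-0.002,0.005],"spin": 0},{"fingers": 0.3,"xyz": [0,-0.001,0.005],"spin": 0},{"fingers": 0.3,"xyz": [0,0,0.002],"spin": 0},{"fingers": 0.3,"xyz": [0,0,0],"spin": 0}])

```text
time_s: 38.5
position: [571.7, 133.2, 84.2]
tool_rot: [173.7, -2.6, 57.3]
wrist_force: [0.2, -0.3, 0.1]
finger_gap: 0.575
```

Request:
drive_tool(deltas=[{"fingers": 0.3,"xyz": [0,0,0.002],"spin": 0},{"fingers": 0.3,"xyz": [0,0,0.001],"spin": 0},{"fingers": 0.3,"xyz": [0,0,0],"spin": 0}])

```text
time_s: 38.8
position: [572.8, 133.4, 82.7]
tool_rot: [173.7, -2.7, 57.3]
wrist_force: [-0.6, 0.3, 0.1]
finger_gap: 0.576
```

Request:
drive_tool(deltas=[{"fingers": 0.3,"xyz": [0,0,0.001],"spin": 0},{"fingers": 0.3,"xyz": [0,0,0.001],"spin": 0}])

```text
time_s: 39.0
position: [573.7, 133.6, 82.2]
tool_rot: [173.7, -2.9, 57.3]
wrist_force: [-7.2, 0.2, 17.7]
finger_gap: 0.575
```

Request:
drive_tool(deltas=[{"fingers": 0.62,"xyz": [0,0,-0.0005],"spin": 0},{"fingers": 0.75,"xyz": [0,0,0],"spin": 0},{"fingers": 0.95,"xyz": [0,0,0],"spin": 0},{"fingers": 0.95,"xyz": [0,0,0],"spin": 0},{"fingers": 0.95,"xyz": [0,0.001,-0.01],"spin": 0},{"fingers": 0.95,"xyz": [0,0.002,-0.02],"spin": 0},{"fingers": 0.95,"xyz": [0,0.003,-0.03],"spin": 0},{"fingers": 0.95,"xyz": [0,0,-0.04],"spin": 0},{"fingers": 0.95,"xyz": [-0.03,0,-0.04],"spin": 0},{"fingers": 0.95,"xyz": [-0.04,-0.02,-0.03],"spin": 0},{"fingers": 0.95,"xyz": [-0.04,-0.02,0],"spin": 0},{"fingers": 0.95,"xyz": [-0.04,-0.02,0],"spin": 0},{"fingers": 0.95,"xyz": [-0.04,-0.02,0],"spin": 0},{"fingers": 0.95,"xyz": [0,0,0],"spin": 0}])

```text
time_s: 40.4
position: [389.1, 12.0, 238.8]
tool_rot: [173.8, -3.2, 57.1]
wrist_force: [0.9, 0.6, -0.1]
finger_gap: 0.953
```

```bash
python3 st.py; python3 - <<'E'
from gr import *
p,im=snap('w18');lid(im,p,'blue',101);lid(im,p,'green',109)
for n in('cup_blue_mid','cup_green_mid','cup_grey_mid','dropper_mid','vial_mid'):print(n,[(round(d['confidence'],2),np.round(d['extent']).tolist()) for d in spot_in(n,'wrist')][:3])
P=np.array([[571,132,101],[490.6,-18,109],[462,-172,110],[465,283,68],[609,30,43]])
print(proj(p,'wrist',P).round())
o=[im]
for c in('side','scene'):
    q=camera_params(c);i=camera(c)[:,:,::-1].copy();cv2.imwrite(f'pics/end_{c}.png',i);o.append(i)
    for n in('cup_blue_mid','cup_green_mid','cup_grey_mid','vial_mid','dropper_mid'):print(c,n,[(round(d['confidence'],2),np.round(d['extent']).tolist()) for d in spot_in(n,c)][:3])
    print(proj(q,c,np.array([[571,132,72],[490.6,-18,80],[462,-172,81],[465,283,44],[609,30,43]])).round().tolist())
s=cv2.resize(o[1][150:280,170:300],None,fx=3,fy=3,interpolation=cv2.INTER_CUBIC);sc=cv2.resize(o[2][160:290,150:340],None,fx=2.1,fy=3*.7,interpolation=cv2.INTER_CUBIC)
h=390;sc=cv2.copyMakeBorder(sc,0,h-sc.shape[0],0,0,0);cv2.imwrite('pics/final.png',np.hstack([s,sc]))
E
```

```text
40.4 [389.1  12.  238.8] [173.79  -3.16  57.12] j [-74. -13.  55. 127.  16.  55. -61.] gap 0.953 F [ 0.9  0.6 -0.1]
blue 2035.0 (244, 109, 97, 100) [464.1   7.1  57.3] 4.06
blue 1346.0 (297, 0, 48, 36) [571.3 129.5  27. ] 0.19
blue 64.5 (171, 0, 17, 7) [451.3 221.    8.7] 0.09
green 1934.0 (313, 139, 49, 53) [491.8 -18.1  27.7] 0.25
green 26.0 (307, 279, 9, 6) [ 401.3 -115.2    4.9] 0.53
green 0.0 (248, 26, 1, 1) [498.5 159.1  11. ] 0.0
cup_blue_mid [(0.66, [319.0, 22.0, 52.0, 44.0])]
cup_green_mid [(0.73, [334.0, 165.0, 56.0, 55.0])]
cup_grey_mid [(0.73, [294.0, 167.0, 107.0, 115.0])]
dropper_mid [(0.95, [362.0, 85.0, 47.0, 29.0])]
vial_mid []
[[319.  11.]
 [337. 165.]
 [373. 284.]
 [167. -30.]
 [369.  82.]]
side cup_blue_mid [(0.47, [238.0, 177.0, 15.0, 22.0]), (0.42, [358.0, 254.0, 17.0, 16.0])]
side cup_green_mid [(0.82, [235.0, 200.0, 20.0, 20.0])]
side cup_grey_mid [(0.82, [244.0, 222.0, 23.0, 20.0])]
side vial_mid [(0.7, [238.0, 177.0, 17.0, 18.0])]
side dropper_mid [(0.46, [260.0, 199.0, 9.0, 23.0])]
[[237.0, 178.0], [232.0, 197.0], [243.0, 222.0], [195.0, 175.0], [260.0, 195.0]]
scene cup_blue_mid [(0.77, [200.0, 212.0, 21.0, 27.0]), (0.6, [294.0, 170.0, 6.0, 5.0])]
scene cup_green_mid [(0.59, [254.0, 203.0, 14.0, 23.0]), (0.18, [221.0, 206.0, 12.0, 25.0])]
scene cup_grey_mid [(0.75, [300.0, 192.0, 19.0, 17.0])]
scene vial_mid [(0.65, [176.0, 250.0, 12.0, 16.0]), (0.37, [259.0, 223.0, 49.0, 32.0])]
scene dropper_mid [(0.61, [222.0, 204.0, 12.0, 23.0])]
[[200.0, 210.0], [255.0, 204.0], [298.0, 194.0], [176.0, 251.0], [220.0, 204.0]]
```

View pics/final.png

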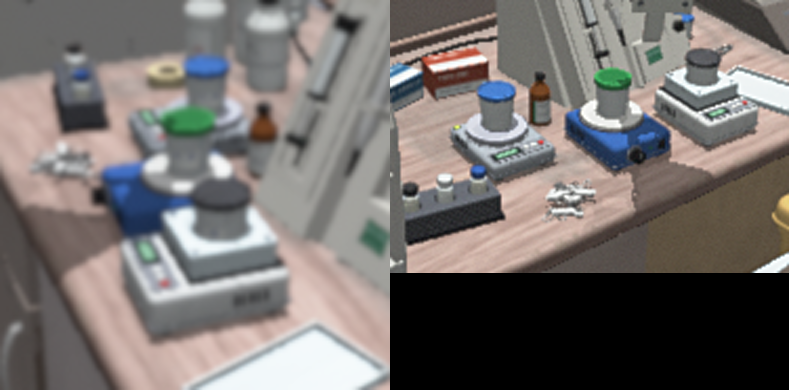

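```bash
python3 -c "
from cell import job;print(job.job_done())"
```

```text
the job is handed in; nothing more can be done
None
```

I took the pile apart and set all four containers in place. The job was handed in at about 41 s of the 128 s limit, with the gripper empty and clear of everything. The hand-in reports no verdict.

| Container | Place | Last check |
|---|---|---|
| White-capped vial | cold block, middle well | Cap centre within about 0.5 mm of the well centre; contact felt at the expected floor height |
| Green-lidded cup | stirrer plate | About 1 mm from the middle |
| Grey-lidded cup | heater well | Contact at TCP height 89.6 mm (89.3 mm expected if fully seated); both fixed cameras show it in the well |
| Blue-lidded cup | balance pan | About 2.5 mm from the middle |

- **Upright and bystanders:** In the final picture every container looks upright and the amber dropper bottle is standing where it was. The smaller blue-lidded cup behind the pile was left alone.
- **Check that disagreed:** A wrist-camera circle fit after placing the grey cup put it about 6 mm off centre. The fit was poor because it included the side of the lid. The seated height and the scene and side cameras' detections agree with the cup standing in the well.
- **Other notes:** Setting the blue cup down pressed at about 18 N. The tool's tilt drifted to about 7° over the job. The cups were carried near vertical throughout, and the last look showed no visible lean.

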